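# Tip the scrap nuts through the flap of the scrap box

## Task

Two alike steel scoops stand on the bench: take the one that holds the two hexagon nuts, press the flap in the top of the scrap box open with the scoop's lip (not with the gripper) and tip both nuts through into the box. Then draw the scoop out so that the flap springs shut, stand it upright on the bench and let go. Leave the other scoop, with the square steel bars, where it is.

Things in the scene. Friction and masses are not known exactly. Their poses are not given: they have to be found in the camera images.
- nut_scoop: Open steel scoop holding the two nuts at the start, 200 g. Origin: centre of its underside, z up, lip towards its own -x. Flat floor 3 mm thick from x=+42 to -14 mm, then a ramp rising 6 mm to the lip. 64 mm wide; 3 mm side walls 40 mm high at the back, 18 mm at the lip. Tipped lip down by 50 to 60 degrees from level, the nuts slide out over the lip.
- nut_scoop_lip (a point): Middle of the lower edge of the scoop's lip, in the scoop's frame at x=-60 mm, y=0, 6 mm above the underside; axes as the scoop's. The lip is 64 mm wide.
- nut_scoop_grip (a point): Point to grasp, in the scoop's frame at x=+40 mm, y=0, 90 mm above the underside: in the black upright grip on the back wall, 14 mm thick along the scoop's x, 36 mm wide along its y, from 52 to 114 mm high. Close the fingers along the scoop's x.
- nut_1: Plain hexagon nut, 27 x 26 x 13 mm, 35 g, lying flat on the floor of nut_scoop at the start, beside nut_2. Origin: centre of its underside.
- nut_2: The second nut, like nut_1.
- scrap_box: Grey sheet-steel box fixed to the bench, 220 (x) x 170 (y) x 130 mm high, origin at the centre of its underside, z up, its own -x turned to the robot's right (within 20 degrees). In the middle of its top is a port 110 (x) x 100 mm (y), closed by a flap. Hollow inside. With the scoop tipped and its lip mid-port, 35 to 40 mm below the top, the nuts have room to drop in.
- flap (a joint): Steel flap filling the port, 106 x 96 mm; 0 = shut (level, just under the top), grows in rad as it swings down inside, to 1.1. Hinge (dark knuckles) along the box's y at box x=+53 mm, on the robot's left; free edge at -x: press mid-flap with the scoop's lip pointing to the box's -x, the robot's right. A spring shuts it; at the middle it yields at 2.5 N and takes about 5 N at 0.6 rad.
- block_scoop: The other scoop, of the same shape and frame as nut_scoop, which holds two short square steel bars (45 x 16 x 16 mm). To be left alone.

How it is judged:
By the outcome, as a careful person would: the job done as asked, in the order asked, and still so for the second after the job is handed in, with the robot touching nothing.
It also fails if it takes over 58 s, if anything falls off the work surface, if the arm or the gripper's body presses on something with over 40 N, if the wrist force passes 120 N, or if a joint passes its speed limit or range.

## Robot

A 6-joint arm with a two-finger parallel gripper is mounted at the origin on the work surface; the furniture and walls round the work are solid. World frame = base frame: x ahead of the robot, y to its left, z up, the work surface at z = 0. Lengths are in m, angles in rad, forces in N, time in s.
With the tool pointing down it reaches from about 0.3 to 0.875 m from the base axis. Payload 6.4 kg.
Tool frame: the origin (TCP) lies midway between the tips of the shut fingers; the grasp point (between the pads) lies 19 mm behind it; z points along the fingers, y is the direction in which the jaws open and shut (so a half turn about z gives the same grasp; the last joint's range is limited). The gripper opens to 85 mm and grips with 20 to 120 N. Pads are 22 mm wide; open, the fingers measure 114 mm over their backs; the gripper's body (76 mm by 85 mm) begins 54 mm behind the grasp point. The pads swing forward as they close: fully open they stand 13 mm farther back than shut.
Start: joints at [1.078, 0.181, 1.607, -0, 1.354, -0.206], TCP at [0.163, 0.552, 0.199] pointing down, gripper open.
Joint ranges: [-2.99, 2.99], [-0.89, 2.07], [0.3, 2.58], [-1.14, 4.28], [0, 2.63], [-3.12, 3.12]. Speed limits (rad/s): [2.57, 2.57, 3.01, 3.14, 3.14, 3.14].

## Interface

Orientations are given as a unit quaternion [w, x, y, z].
In Python, from bench import ctrl gives the robot as it stands. The module is installed in compiled form; this text tells all that it offers.
- The arm moves only by the tool arm_command, never from a script. Its argument "plan" is one flat list of numbers, 4 for each row, row after row: the shift along the tool's x, y, z in mm, then the turn about the tool's z in rad. A call has 1 to 20 rows; each row shifts and turns the commanded pose from where the row before left it, along the tool's axes as they then stand; what a row does not reach is not made up. A row lasts 1/10 s, in which the tool goes at most 50 mm and 8.59 degrees, less where a joint would pass 70% of its speed; a pose out of reach is approached as far as the arm can. A call is refused whole if a number of a shift passes 50 or a number of a turn 0.15, either way. A call with a gripper value outside its range is refused whole. "grip" is the opening, from 0 (shut) to 1 (fully open), set as the call begins (left out, the last holds). The fingers move at their own pace and stop on an object; the grip force is fixed at half the most. Time passes only in rows, so rows that do not move let the fingers close. It gives the time, the measured TCP pose, the force and the opening at its end, in the units of the state.
- ctrl.get_obs(): the state, without advancing time (a new reading comes with each control period).
- ctrl.camera(name): name is "side" or "top"; returns a dict with "color" (384x512x3 uint8, red, green, blue), "camera_matrix" (3x3 intrinsics, pixels), "k1" (the pictures are not rectified: a ray, as slopes to the right and down, at radius r is drawn at 1 + k1 r^2 times it, then the intrinsics apply), "eye" and "attitude" of the camera in the world. Camera axes: x right, y up, looking along -z (the intrinsics and any distortion apply to the point x, -y, -z); pixel columns grow to the right and rows downward; lengths in m; the calibration is good to about 2 mm. A picture is of the moment at which its call begins. There is no depth.
- ctrl.hand_in(): hands the job in, once; it reports no verdict.
The state is a dict: "time_s": time; "q": joint angles; "dq": joint speeds; "joint_efforts": joint torques, N m; "eef_pos": TCP position; "eef_rot": TCP orientation; "wrist_force": force on the tool from outside, world axes, zero at the start; "torque": the same for the moment, N m; "opening": opening from 0.0 (shut) to 1.0 (fully open).
Only numpy, scipy, OpenCV 4.12 (cv2) and the standard library are available. Lean on these libraries where they do the work, as an engineer would, in place of code of your own. Each camera call takes 0.05 s, during which the arm holds its last target. There are 200 camera calls.

## Working session

There is one attempt and no reset: what is moved stays moved. The work goes in short steps, Python scripts to look and compute and a tool call to move; the robot and the scene stay as the last step left them, time stands still between calls to the robot, and variables do not carry over. Pictures are saved under pics/ and viewed, about 8 in all and at most 12, crops included, and the job is handed in when it is done.

Besides the shell and the picture viewer there is one more tool, called after ">>>" by a JSON object that holds its "fn" and its "kwargs", one argument or row to a line. arm_command: Moves the arm, as the interface text tells. Its arguments: {"type":"object","properties":{"plan":{"type":"array","items":{"type":"number"}},"grip":{"type":"number"}},"required":["plan"]}

```bash
mkdir -p pics; cat > h.py <<'E'
from bench import ctrl
import numpy as np, cv2
from scipy.spatial.transform import Rotation as R
def Rq(q): return R.from_quat([q[1],q[2],q[3],q[0]]).as_matrix()
def cam(n):
    c=ctrl.camera(n); a=np.array(c["attitude"]); c["R"]=a if a.shape==(3,3) else Rq(a); return c
def pix2plane(c,u,v,z):
    K=np.array(c["camera_matrix"]); d=np.array([c["k1"],0,0,0,0.])
    p=cv2.undistortPoints(np.array([[[u,v]]],float),K,d)[0,0]
    r=c["R"]@np.array([p[0],-p[1],-1]); e=np.array(c["eye"])
    return e+r*(z-e[2])/r[2]
def proj(c,P):
    p=c["R"].T@(np.array(P)-np.array(c["eye"])); x,y=p[0]/-p[2],-p[1]/-p[2]
    s=1+c["k1"]*(x*x+y*y); K=np.array(c["camera_matrix"]); return (K@[x*s,y*s,1])[:2]
def save(c,n,crop=None,f=1.5):
    im=c["color"][:,:,::-1]
    if crop: im=im[crop[1]:crop[3],crop[0]:crop[2]]
    cv2.imwrite("pics/"+n,cv2.resize(im,None,fx=f,fy=f,interpolation=cv2.INTER_CUBIC))
E
python3 - <<'E'
from h import *
import pickle
d={}
for n in("top","side"):
    c=cam(n); d[n]=c; save(c,n+"0.png"); print(n,c["eye"],c["attitude"],c["camera_matrix"],c["k1"])
pickle.dump(d,open("c0.pkl","wb")); print(ctrl.get_obs())
E
```

```text
top [0.31882267 0.10304243 1.12582717] [-0.70072173 -0.07694626  0.07298433  0.70550806] [[493.20242987   0.         250.79080705]
 [  0.         493.20242987 191.82185944]
 [  0.           0.           1.        ]] -0.1079342797229199
side [ 0.41400656 -0.51639285  0.66388694] [ 0.90812152  0.40604095 -0.03496392 -0.09603949] [[346.52036486   0.         257.39261203]
 [  0.         346.52036486 191.55316316]
 [  0.           0.           1.        ]] -0.07061630518829407
{'time_s': 0.1, 'q': array([ 1.07771134e+00,  1.81479529e-01,  1.60787867e+00, -9.88129634e-06,
        1.35380039e+00, -2.06259841e-01]), 'dq': array([-0.00089477, -0.0017897 , -0.00165799, -0.00042387, -0.00165106,
       -0.00018093]), 'joint_efforts': array([ 1.18243333e-04, -4.45873904e+01, -3.52239668e+01, -3.42954709e-04,
        4.00878271e-03, -2.41659620e-05]), 'eef_pos': array([0.16237894, 0.55104014, 0.19798127]), 'eef_rot': array([-2.63705186e-04,  1.42920381e-01,  9.89733879e-01, -7.37239749e-04]), 'wrist_force': array([-0.36577341, -0.29828263,  0.34524682]), 'torque': array([-0.00415125, -0.02509533,  0.00191364]), 'opening': 0.9974889004265021}
```

View pics/top0.png

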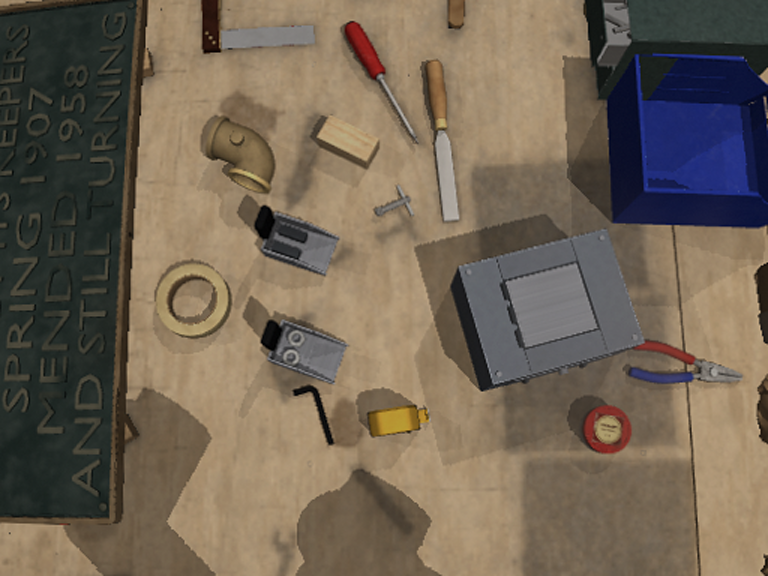

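View pics/side0.png

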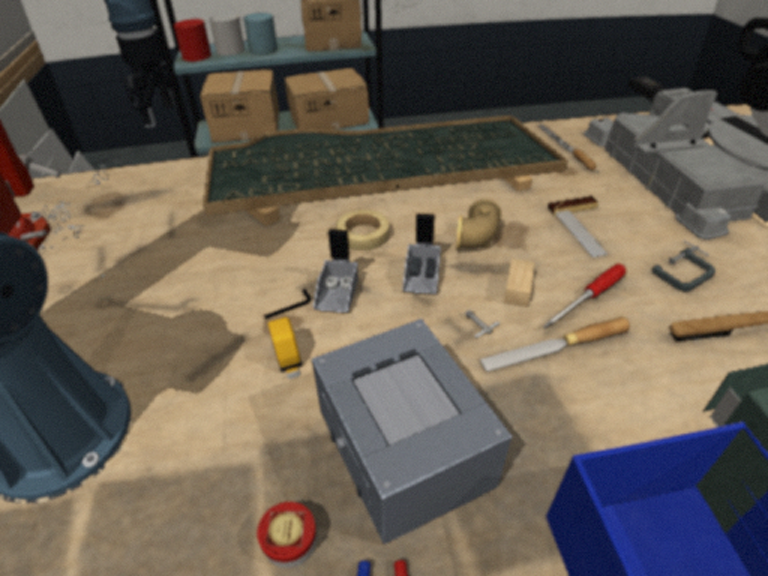

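The nut scoop is the nearer one: grip at about (270,335) in the 1.5x top view, nuts at about (293,345). The box flap is at about (552,305). I'll zoom in on both for corner pixels.

```bash
python3 - <<'E'
from h import *
import pickle
d=pickle.load(open("c0.pkl","rb")); t=d["top"]["color"][:,:,::-1]; s=d["side"]["color"][:,:,::-1]
def cr(im,x,y,w,h,f):
    o=cv2.resize(im[y:y+h,x:x+w],None,fx=f,fy=f,interpolation=cv2.INTER_CUBIC)
    for k in range(0,w,10): cv2.line(o,(k*f,0),(k*f,6),(0,255,255),1); cv2.putText(o,str(x+k),(k*f,14),0,.3,(0,255,255),1)
    for k in range(0,h,10): cv2.line(o,(0,k*f),(6,k*f),(0,255,255),1); cv2.putText(o,str(y+k),(7,k*f+4),0,.3,(0,255,255),1)
    return o
a=cr(t,165,205,75,55,5); b=cr(s,200,145,50,65,5)
A=np.zeros((600,790,3),np.uint8)
A[:275,:375]=a; A[:325,380:630]=b
c=cr(t,295,145,145,120,2); A[330:330+240,:290]=c
e=cr(s,205,210,140,130,2); A[330:590,400:680]=e
cv2.imwrite("pics/z.png",A)
for n,u,v,z in[("nut",293/1.5,345/1.5,.016),("lipR",347/1.5,350/1.5,.02),("lipL",334/1.5,383/1.5,.02)]: print(n,pix2plane(d["top"],u,v,z))
for u,v in[(460,268),(605,232),(640,342),(486,388)]: print(pix2plane(d["top"],u/1.5,v/1.5,.13))
E
```

```text
nut [0.4704957  0.23500464 0.016     ]
lipR [0.46190858 0.15300662 0.02      ]
lipL [0.412476   0.17234514 0.02      ]
[ 0.56073901 -0.00835307  0.13      ]
[ 0.61176751 -0.21581832  0.13      ]
[ 0.4547298 -0.2536036  0.13     ]
[ 0.39483209 -0.03858411  0.13      ]
```

View pics/z.png

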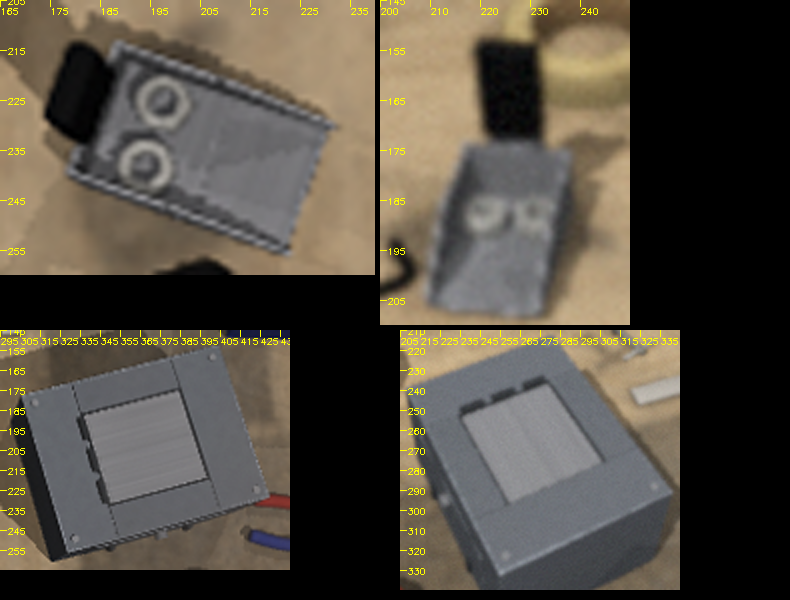

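Corners read from the crops: nut scoop rim (188.6,213.6), (179,240), lip tops (231.6,230) and (223,255.6) in top view. Box top and flap corners are equally clear. Next I fit both poses.

```bash
cat >> h.py <<'E'
from scipy.optimize import least_squares
def fit(obs,x0):
    def f(p):
        r=[]
        for c,uv,P in obs:
            w=R.from_euler('z',p[2]).apply(np.array(P)/1000)+[p[0],p[1],0]
            r+=list(proj(c,w)-uv)
        return r
    s=least_squares(f,x0,loss='soft_l1'); return s.x,np.round(np.array(f(s.x)).reshape(-1,2),1)
E
python3 - <<'E'
from h import *
import pickle
d=pickle.load(open("c0.pkl","rb")); T,S=d["top"],d["side"]
sc=[(T,(188.6,213.6),(42,-32,40)),(T,(179,240),(42,32,40)),(T,(231.6,230),(-60,-32,20)),(T,(223,255.6),(-60,32,20)),
(T,(180,213.6),(47,-18,114)),(T,(174.2,229),(47,18,114)),(S,(219.4,153.4),(40,18,114)),(S,(232,153.4),(40,-18,114)),
(S,(209.6,205),(-60,32,8)),(S,(233.6,208),(-60,-32,8)),(S,(217.6,174),(42,32,40)),(S,(238.4,175),(42,-32,40))]
p,r=fit(sc,[.45,.22,1.2]); print("scoop",p,r.tolist())
g=R.from_euler('z',p[2]).apply([.04,0,.09])+[p[0],p[1],0]; print("grip",g)
bx=[(T,(307,177),(110,-85,130)),(T,(401.5,154),(-110,-85,130)),(T,(429,227),(-110,85,130)),(T,(330,255),(110,85,130)),
(T,(336,186),(53,48,129)) if 0 else (T,(336,186),(53,-48,128)),(T,(385,174),(-53,-48,128)),(T,(399,219),(-53,48,128)),(T,(349,232),(53,48,128)),
(S,(236,251),(53,48,128)),(S,(282.5,235),(53,-48,128)),(S,(307.5,275),(-53,-48,128)),(S,(260,296),(-53,48,128)),(S,(341,291),(-110,-85,130)),(S,(254,331),(-110,85,130))]
b,r=fit(bx,[.5,-.13,1.8]); print("box",b,r.tolist())
o=ctrl.get_obs(); M=Rq(o["eef_rot"]); tip=o["eef_pos"]; print(M.round(3).tolist(),"yaw tool y",np.degrees(np.arctan2(M[1,1],M[0,1])),"scoop x az",np.degrees(p[2]),"box",np.degrees(b[2]))
print("shift tool mm to (grip z 0.25):",M.T@(np.r_[g[:2],.25]-tip)*1000)
E
```

```text
scoop [0.46226276 0.2180672  1.24049727] [[0.2, -0.8], [-0.0, -0.2], [0.7, -1.6], [-0.0, -0.3], [-0.3, -1.3], [-0.5, -0.5], [-1.1, -0.2], [-0.7, 0.6], [-0.6, 1.2], [-1.4, 0.1], [-1.7, -0.4], [-0.5, 0.1]]
grip [0.4752358  0.25590502 0.09      ]
box [ 0.51028098 -0.13320846  1.8115297 ] [[-1.5, -1.1], [3.4, -2.6], [0.9, 1.3], [-2.1, 0.3], [0.5, 0.4], [-0.4, 0.3], [-0.6, -0.9], [0.5, -1.2], [-0.1, 1.0], [-3.0, 0.4], [-0.7, -0.2], [-0.4, -0.7], [0.9, -0.3], [0.2, 0.5]]
[[-0.959, 0.283, -0.001], [0.283, 0.959, -0.001], [0.0, -0.002, -1.0]] yaw tool y 73.56626556784738 scoop x az 71.07525801058742 box 103.79300600265756
shift tool mm to (grip z 0.25): [-383.55534936 -194.64858838  -51.83944667]
```

>>> {"fn": "arm_command", "kwargs": {
  "plan": [-38.4, -19.5, -5.2, 0, -38.4, -19.5, -5.2, 0, -38.4, -19.5, -5.2, 0, -38.4, -19.5, -5.2, 0, -38.4, -19.5, -5.2, 0, -38.4, -19.5, -5.2, 0, -38.4, -19.5, -5.2, 0, -38.4, -19.5, -5.2, 0, -38.4, -19.5, -5.2, 0, -38.4, -19.5, -5.2, 0.04, 0, 0, 0, 0, 0, 0, 40, 0, 0, 0, 40, 0, 0, 0, 40, 0, 0, 0, 30, 0, 0, 0, 20, 0, 0, 0, 8, 0, 0, 0, 0, 0],
  "grip": 1
}}

```text
time_s: 1.9
eef_pos: [0.4744, 0.2559, 0.0716]
eef_rot: [-0.001, 0.162, 0.987, -0.001]
wrist_force: [1.1, 0.1, 0.4]
opening: 1.004
```

>>> {"fn": "arm_command", "kwargs": {
  "plan": [0, 0, 0, 0, 0, 0, 0, 0, 0, 0, 0, 0, 0, 0, 0, 0, 0, 0, 0, 0, 0, 0, -5, 0, 0, 0, -15, 0, 0, 0, -20, 0, 0, 0, -20, 0, 0, 0, 0, 0],
  "grip": 0
}}

```text
time_s: 2.9
eef_pos: [0.4778, 0.2564, 0.1356]
eef_rot: [0.002, 0.163, 0.987, 0.001]
wrist_force: [0.5, -0.3, -3.0]
opening: 0.143
```

```bash
python3 - <<'E'
from h import *
o=ctrl.get_obs(); print(o["time_s"],o["eef_pos"],o["q"],o["opening"],o["wrist_force"],o["torque"])
D=[([.18148,1.60788,1.3538],[.16238,.55104,.19798]),(o["q"][[1,2,4]],o["eef_pos"])]
def f(p):
    a,h,L1,L2=p; r=[]
    for q,x in D:
        r+=[a+L1*np.sin(q[0])+L2*np.sin(q[0]+q[1])-np.hypot(x[0],x[1]),h+L1*np.cos(q[0])+L2*np.cos(q[0]+q[1])-x[2]]
    return r
s=least_squares(f,[0,.1,.45,.4]); print(s.x,s.cost)
c=cam("side"); save(c,"s1.png",(150,60,350,260),3)
E
```

```text
2.9 [0.47775069 0.25641326 0.13558995] [ 2.73608914e-01  1.70432198e-01  1.75373447e+00 -5.10307323e-05
  1.21224608e+00 -9.70416463e-01] 0.14282556422758222 [ 0.52736486 -0.32533692 -3.0016456 ] [ 0.06434047 -0.05526529 -0.01553902]
[-0.13392994 -0.88882717  1.21538759  0.50095493] 7.272824451249197e-18
```

View pics/s1.png

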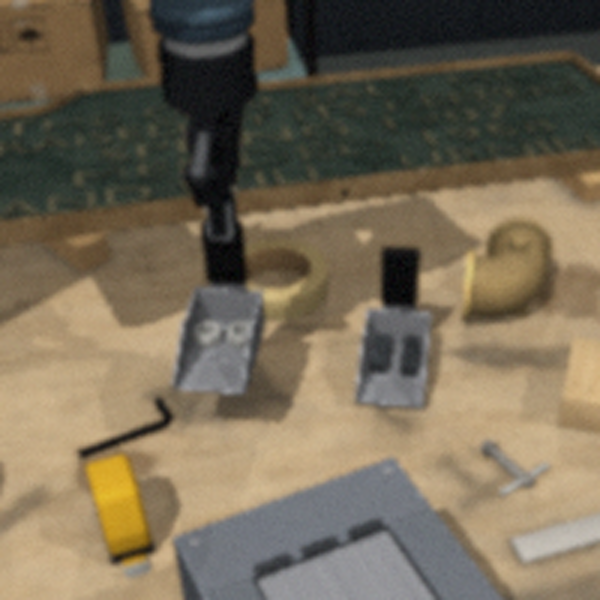

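>>> {"fn": "arm_command", "kwargs": {
  "plan": [-10.4, -10.5, 0, 0, -15.4, -15.5, 0, 0, -17.4, -17.5, 0, 0, -17.4, -17.5, 0, 0, -14, -14, 0, 0, -8.4, -8.5, 0, 0, 0, 0, 0, -0.04, 0, 0, 0, -0.09, 0, 0, 0, -0.1, 0, 0, 0, -0.1, 0, 0, 0, -0.1, 0, 0, 0, -0.09, 0, 0, 0, -0.05, 0, 0, 0, 0]
}}

```text
time_s: 4.35
eef_pos: [0.5269, 0.1499, 0.1317]
eef_rot: [-0.001, -0.121, 0.993, 0.0]
wrist_force: [-0.1, -0.7, -2.8]
opening: 0.138
```

```bash
python3 - <<'E'
from h import *
o=ctrl.get_obs(); M=Rq(o["eef_rot"]); print(o["eef_pos"],o["q"].tolist(),np.degrees(np.arctan2(M[1,1],M[0,1])))
D=[([.18148,1.60788,1.3538],[.16238,.55104,.19798]),([1.70432198e-01,1.75373447e+00],[0.47775069,0.25641326,0.13558995]),(o["q"][[1,2,4]],o["eef_pos"])]
def f(p):
    a,h,L1,L2=p; r=[]
    for q,x in D:
        r+=[a+L1*np.sin(q[0])+L2*np.sin(q[0]+q[1])-np.hypot(x[0],x[1]),h+L1*np.cos(q[0])+L2*np.cos(q[0]+q[1])-x[2]]
    return r
s=least_squares(f,[0,.1,.45,.4]); print(s.x,f(s.x))
E
```

```text
[0.52688311 0.14986047 0.13169967] [0.0603771874803759, 0.19235857861905623, 1.7365659435415144, -1.5152711710873866e-05, 1.2146450139030052, -1.7539900771354149] 103.95587096098285
[0.01455136 0.01240603 0.30323814 0.5109381 ] [np.float64(-0.0064027422146961666), np.float64(0.0018987625264554608), np.float64(0.0031395139578531683), np.float64(-0.0011554158107410784), np.float64(0.0032632283897419123), np.float64(-0.0007433465612102785)]
```

```bash
python3 - <<'E'
from h import *
o=ctrl.get_obs()
D=[([.18148,1.60788,1.3538],[.16238,.55104,.19798],1.07771),([1.70432198e-01,1.75373447e+00],[0.47775069,0.25641326,0.13558995],.27361),(o["q"][[1,2,4]],o["eef_pos"],o["q"][0])]
def f(p,pr=0):
    h,L1,L2=p; r=[]
    for q,x,q1 in D:
        u=x[0]*np.cos(q1)+x[1]*np.sin(q1); 
        if pr: print("lat",-x[0]*np.sin(q1)+x[1]*np.cos(q1))
        r+=[L1*np.sin(q[0])+L2*np.sin(q[0]+q[1])-u,h+L1*np.cos(q[0])+L2*np.cos(q[0]+q[1])-x[2]]
    return r
s=least_squares(f,[.1,.45,.4]); print(s.x,f(s.x,1))
E
```

```text
lat 0.11779635637048058
lat 0.11778263689901822
lat 0.11779500948269256
[0.00861671 0.30746022 0.51213131] [np.float64(-0.006820302300697412), np.float64(0.002003461577633592), np.float64(0.0033710568029013954), np.float64(-0.0011967543454655116), np.float64(0.003451767119078686), np.float64(-0.0008067070970464996)]
```

>>> {"fn": "arm_command", "kwargs": {
  "plan": [0, 0, 15, 0, 0, 0, 20, 0, 0, 0, 14, 0, 0, 0, 6, 0, 0, 0, 3, 0, 0, 0, 2, 0, 0, 0, 0, 0]
}}

```text
time_s: 5.05
eef_pos: [0.5282, 0.1506, 0.0738]
eef_rot: [0.001, -0.121, 0.993, 0.0]
wrist_force: [0.3, 0.3, -0.8]
opening: 0.138
```

>>> {"fn": "arm_command", "kwargs": {
  "plan": [0, 0, 0, 0, 0, 0, 0, 0, 0, 0, 0, 0, 0, 0, -20, 0, 0, 0, -45, 0, 0, 0, -50, 0, 0, 0, -50, 0, 0, 0, -50, 0, 0, 0, -50, 0, 0, 0, -50, 0],
  "grip": 1
}}

```text
time_s: 6.05
eef_pos: [0.5273, 0.15, 0.3903]
eef_rot: [0.001, -0.121, 0.993, -0.0]
wrist_force: [0.7, 0.2, 0.2]
opening: 0.999
```

```bash
python3 - <<'E'
from h import *
import pickle
o=ctrl.get_obs(); print(o["q"].tolist(),o["eef_pos"])
c=cam("side");t=cam("top"); pickle.dump({"side":c,"top":t},open("c1.pkl","wb"))
A=np.hstack([cv2.resize(c["color"][110:230,190:310,::-1],(480,480)),cv2.resize(t["color"][190:290,180:280,::-1],(320,320)).copy() if 0 else cv2.resize(t["color"][170:290,185:265,::-1],(320,480))])
cv2.imwrite("pics/p2.png",A)
E
```

```text
[0.06068993353966479, 0.030995494799264205, 1.3937403283901932, -0.00019636268046078188, 1.715736906471904, -1.7531806382696797] [0.52731255 0.14999079 0.39028136]
```

View pics/p2.png

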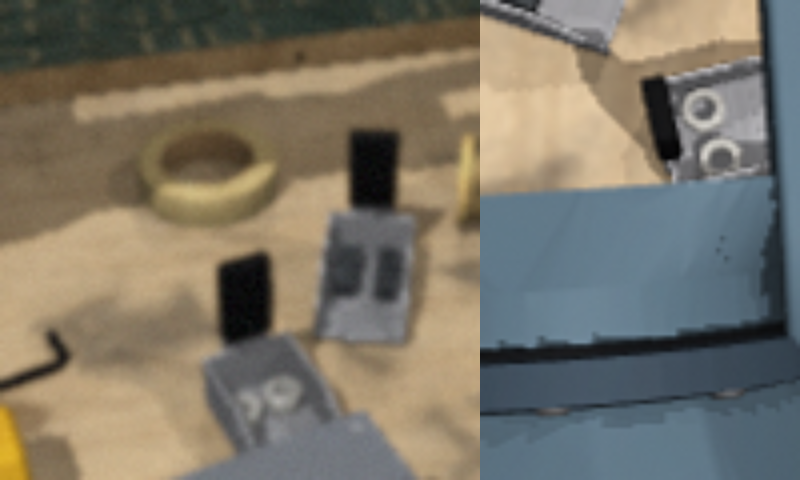

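>>> {"fn": "arm_command", "kwargs": {
  "plan": [-50, 0, 0, 0, -50, 0, 0, 0, -50, 0, 0, 0, -50, 0, 0, 0, -50, 0, 0, 0, -50, 0, 0, 0, -50, 0, 0, 0, -50, 0, 0, 0]
}}

```text
time_s: 6.95
eef_pos: [0.8425, 0.2265, 0.3496]
eef_rot: [0.02, -0.121, 0.992, 0.004]
wrist_force: [0.1, 0.1, -2.0]
opening: 1.003
```

```bash
cat >> h.py <<'E'
def st():
    o=ctrl.get_obs(); M=Rq(o["eef_rot"]); print(round(o["time_s"],2),"q",o["q"].round(3).tolist(),"p",o["eef_pos"].round(4).tolist())
    print("M cols(x,y,z)",M.T.round(3).tolist(),"F",o["wrist_force"].round(1)); return o,M
E
python3 -c "
from h import *
st()"
```

```text
6.95 q [0.124, 0.888, 0.304, 0.008, 1.909, -1.687] p [0.8425, 0.2265, 0.3496]
M cols(x,y,z) [[-0.97, -0.24, -0.042], [-0.24, 0.971, 0.003], [0.04, 0.013, -0.999]] F [ 0.1  0.1 -2. ]
```

>>> {"fn": "arm_command", "kwargs": {
  "plan": [-50, 0, 0, 0, -50, 0, 0, 0, -50, 0, 0, 0, -50, 0, 0, 0, -50, 0, 0, 0]
}}

```text
time_s: 7.45
eef_pos: [0.9187, 0.2424, 0.313]
eef_rot: [0.104, -0.121, 0.987, 0.015]
wrist_force: [0.3, -0.5, -0.4]
opening: 0.997
```

```bash
python3 -c "
from h import *
st()"
```

```text
7.45 q [0.123, 0.942, 0.3, 0.029, 1.692, -1.684] p [0.9187, 0.2424, 0.313]
M cols(x,y,z) [[-0.949, -0.235, -0.209], [-0.241, 0.971, 0.004], [0.202, 0.054, -0.978]] F [ 0.3 -0.5 -0.4]
```

>>> {"fn": "arm_command", "kwargs": {
  "plan": [-50, 0, 0, 0, -50, 0, 0, 0, -50, 0, 0, 0, -50, 0, 0, 0, -50, 0, 0, 0, -50, 0, 0, 0, -50, 0, 0, 0, -50, 0, 0, 0, -50, 0, 0, 0, -50, 0, 0, 0]
}}

```text
time_s: 8.45
eef_pos: [1.0253, 0.2643, 0.3554]
eef_rot: [0.266, -0.117, 0.956, 0.036]
wrist_force: [0.7, -0.4, -0.1]
opening: 1.002
```

```bash
python3 -c "
from h import *
st()"
```

```text
8.45 q [0.117, 0.943, 0.299, 0.074, 1.361, -1.692] p [1.0253, 0.2643, 0.3554]
M cols(x,y,z) [[-0.831, -0.204, -0.517], [-0.242, 0.97, 0.007], [0.5, 0.131, -0.856]] F [ 0.7 -0.4 -0.1]
```

>>> {"fn": "arm_command", "kwargs": {
  "plan": [10, 0, -40, 0, 10, 0, -50, 0, 10, 0, -50, 0, 10, 0, -50, 0, 0, 0, -50, 0, -50, 0, 0, 0, -50, 0, 0, 0, -50, 0, 0, 0, -50, 0, 0, 0, -50, 0, 0, 0, -50, 0, 0, 0, -50, 0, 0, 0, -50, 0, 0, 0, -50, 0, 0, 0, -50, 0, 0, 0]
}}

```text
time_s: 9.95
eef_pos: [0.9833, 0.2492, 0.6401]
eef_rot: [0.401, -0.111, 0.908, 0.054]
wrist_force: [0.7, 0.4, -1.2]
opening: 0.999
```

```bash
python3 -c "
from h import *
st()"
```

```text
9.95 q [0.089, 0.671, 0.299, 0.125, 1.348, -1.698] p [0.9833, 0.2492, 0.6401]
M cols(x,y,z) [[-0.655, -0.158, -0.739], [-0.244, 0.97, 0.009], [0.716, 0.186, -0.673]] F [ 0.7  0.4 -1.2]
```

>>> {"fn": "arm_command", "kwargs": {
  "plan": [-50, 0, 0, 0, -50, 0, 0, 0, -50, 0, 0, 0, -50, 0, 0, 0, -50, 0, 0, 0, -50, 0, 0, 0, -50, 0, 0, 0, -50, 0, 0, 0, -50, 0, 0, 0, -50, 0, 0, 0, -50, 0, 0, 0, -50, 0, 0, 0, -50, 0, 0, 0, -50, 0, 0, 0]
}}

```text
time_s: 11.35
eef_pos: [0.9457, 0.2355, 0.8962]
eef_rot: [0.584, -0.097, 0.803, 0.077]
wrist_force: [0.9, -0.5, -0.1]
opening: 1.001
```

```bash
python3 -c "
from h import *
st()"
```

```text
11.35 q [0.056, 0.487, 0.299, 0.207, 1.112, -1.714] p [0.9457, 0.2355, 0.8962]
M cols(x,y,z) [[-0.3, -0.067, -0.952], [-0.245, 0.969, 0.009], [0.922, 0.236, -0.307]] F [ 0.9 -0.5 -0.1]
```

>>> {"fn": "arm_command", "kwargs": {
  "plan": [-50, 0, 0, 0, -50, 0, 0, 0, -50, 0, 0, 0, -50, 0, 0, 0, -50, 0, 0, 0, -50, 0, 0, 0, -50, 0, 0, 0]
}}

```text
time_s: 12.05
eef_pos: [0.8663, 0.2135, 1.0414]
eef_rot: [0.659, -0.089, 0.742, 0.086]
wrist_force: [-0.7, -0.3, -0.1]
opening: 0.998
```

```bash
python3 - <<'E'
from h import *
o,M=st()
# target: grasp pt at grip (0.5275,0.150) z .09 ; standoff 130mm behind along tool z
z=M[:,2]; g=np.array([.5277,.1503,.092])+.019*z
for n,off in(("standoff",.13),("grasp",0)):
    P=g-off*z; print(n,P,"tool shift",(M.T@(P-o["eef_pos"])*1000).round(1))
print("yaw of y",np.degrees(np.arctan2(M[1,1],M[0,1])))
E
```

```text
12.05 q [0.018, 0.351, 0.299, 0.264, 1.057, -1.721] p [0.8663, 0.2135, 1.0414]
M cols(x,y,z) [[-0.116, -0.02, -0.993], [-0.245, 0.969, 0.01], [0.962, 0.245, -0.117]] F [-0.7 -0.3 -0.1]
standoff [0.42086863 0.12311946 0.10501065] tool shift [ 983.3   12.7 -341.1]
grasp [0.54598645 0.15495253 0.08977295] tool shift [ 983.3   12.7 -211.1]
yaw of y 104.20977411254802
```

```bash
cat > kin.py <<'E'
from h import *
D=[([1.07771,.18148,1.60788,0,1.3538,-.20626],[.16238,.55104,.19798]),
([.273609,.170432,1.753734,-.00005,1.212246,-.970416],[.47775,.25641,.13559]),
([.060377,.192359,1.736566,0,1.214645,-1.75399],[.52688,.14986,.1317]),
([.06069,.030995,1.39374,-.0002,1.715737,-1.75318],[.52731,.14999,.39028]),
([.124,.888,.304,.008,1.909,-1.687],[.8425,.2265,.3496]),
([.123,.942,.300,.029,1.692,-1.684],[.9187,.2424,.313]),
([.117,.943,.299,.074,1.361,-1.692],[1.0253,.2643,.3554]),
([.089,.671,.299,.125,1.348,-1.698],[.9833,.2492,.6401]),
([.056,.487,.299,.207,1.112,-1.714],[.9457,.2355,.8962]),
([.018,.351,.299,.264,1.057,-1.721],[.8663,.2135,1.0414])]
E_=lambda a,t: R.from_euler(a,t).as_matrix()
def fk(p,q,full=False):
    h,e1,d1,L1,e2,L2,d2,L3,c=p
    A=E_('z',q[0]); x=np.array([0,0,h]); 
    A=A@E_('y',q[1]); x=x+A@[e1,d1,L1]
    A=A@E_('y',q[2]); el=x.copy(); x=x+A@[e2,0,L2]
    A=A@E_('z',q[3])@E_('y',q[4]); w=x.copy(); x=x+A@[0,d2,L3]
    A=A@E_('z',q[5]+c)
    return (x,A,el,w) if full else (x,A)
def fitk():
    f=lambda p: np.concatenate([fk(p,q)[0]-x for q,x in D])
    s=least_squares(f,[.2,0,.118,.45,0,.43,0,.35,0]); 
    return s.x,f(s.x)
E
python3 - <<'E'
from kin import *
p,r=fitk(); print(p.round(4),np.abs(r*1000).reshape(-1,3).max(1).round(1))
o,M=st(); 
x,A=fk(p,o["q"]); c=A.T@M; print(c.round(3)); p[8]=np.arctan2(c[1,0],c[0,0]); np.save("p.npy",p)
x,A=fk(p,D[0][0]); print(A.round(3))
def ik(P,Mt,q0):
    lo=np.array([-2.99,-.89,.3,-1.14,0,-3.12]);hi=np.array([2.99,2.07,2.58,4.28,2.63,3.12])
    f=lambda q:(lambda x,A:np.r_[(x-P)*5,R.from_matrix(A.T@Mt).as_rotvec()])(*fk(p,q))
    best=None
    for k in range(30):
        g=np.clip(q0,lo+.01,hi-.01) if k==0 else np.random.uniform(lo,hi)
        s=least_squares(f,g,bounds=(lo,hi))
        if best is None or s.cost<best.cost: best=s
    return best.cost,best.x.round(2),[v.round(2).tolist() for v in fk(p,best.x,True)[2:]]
z=M[:,2]
print("grasp",ik(np.array([.546,.155,.09]),M,o["q"]))
print("grasp .1 farther",ik(np.array([.646,.155,.09]),M,o["q"]))
E55=lambda t: M@E_('z',t)
for t in(-.96,0,.96):
  print("tip",t,ik(np.array([.513,-.144,.222])+.019*z,E55(t),o["q"]))
E
```

```text
[ 3.135e-01 -1.000e-04  1.178e-01  4.382e-01  8.560e-02  5.146e-01
 -0.000e+00  3.514e-01  0.000e+00] [0.  0.  0.  0.  0.2 0.2 0.4 0.4 0.5 0.2]
12.05 q [0.018, 0.351, 0.299, 0.264, 1.057, -1.721] p [0.8663, 0.2135, 1.0414]
M cols(x,y,z) [[-0.116, -0.02, -0.993], [-0.245, 0.969, 0.01], [0.962, 0.245, -0.117]] F [-0.7 -0.3 -0.1]
[[ 0. -1. -0.]
 [ 1.  0.  0.]
 [ 0. -0.  1.]]
[[-0.959  0.283 -0.001]
 [ 0.283  0.959 -0.001]
 [ 0.    -0.002 -1.   ]]
grasp (np.float64(3.394199629078471e-31), array([-0.25,  0.72,  2.46,  2.65,  1.49,  1.56]), [[0.31, 0.04, 0.64], [0.21, 0.07, 0.13]])
grasp .1 farther (np.float64(2.4924379985141233e-31), array([-0.16,  0.69,  2.26,  2.71,  1.28,  1.66]), [[0.29, 0.07, 0.65], [0.31, 0.07, 0.13]])
tip -0.96 (np.float64(2.097016305403938e-31), array([-1.27,  0.18,  2.42,  1.55,  1.44,  1.17]), [[0.14, -0.04, 0.74], [0.19, -0.23, 0.26]])
tip 0 (np.float64(2.519442914226779e-31), array([-1.27,  0.18,  2.42,  1.55,  1.44,  2.13]), [[0.14, -0.04, 0.74], [0.19, -0.23, 0.26]])
tip 0.96 (np.float64(4.113727129787992e-30), array([-1.27,  0.18,  2.42,  1.55,  1.44,  3.09]), [[0.14, -0.04, 0.74], [0.19, -0.23, 0.26]])
```

```bash
cat > sim.py <<'E'
from kin import *
p=np.load("p.npy")
lo=np.array([-2.99,-.89,.3,-1.14,0,-3.12]);hi=np.array([2.99,2.07,2.58,4.28,2.63,3.12])
lim=np.array([2.57,2.57,3.01,3.14,3.14,3.14])*.07
def step(q,P,Mt):
    f=lambda q:(lambda x,A:np.r_[(x-P)*5,R.from_matrix(A.T@Mt).as_rotvec()])(*fk(p,q))
    s=least_squares(f,np.clip(q,lo+1e-6,hi-1e-6),bounds=(lo,hi),xtol=1e-12,ftol=1e-12); return s.x,s.cost
def path(q,M,P0,wps,n,turns=None):
    """world waypoints, n rows each; returns final q; prints worst"""
    P=np.array(P0,float); mx=np.zeros(6); 
    for i,(W,k) in enumerate(zip(wps,n)):
        S=P.copy()
        for j in range(k):
            if turns and turns[i]: M=M@E_('z',turns[i]/k)
            P=S+(np.array(W)-S)*(j+1)/k
            q2,c=step(q,P,M); r=np.abs(q2-q)/lim; mx=np.maximum(mx,r)
            if c>1e-8: print("  unreached",W,j,c)
            q=q2
        x,A,el,w=fk(p,q,True); print(" wp",W,"q",q.round(2),"elbow",el.round(2),"wrist",w.round(2),"worst rate",mx.round(2)); mx[:]=0
    return q,M
E
python3 - <<'E'
from sim import *
o=ctrl.get_obs(); q=o["q"]; M=Rq(o["eef_rot"]); P=o["eef_pos"]; tgt=[.546,.155,.30]
for vias in([],[[.7,0,.7]],[[.75,-.2,.7]],[[.65,-.3,.6]],[[.7,.35,.7]],[[.6,.5,.6]]):
    print("VIA",vias); w=vias+[tgt,[.546,.155,.09],[.546,.155,.30],[.517,-.139,.30],[.517,-.139,.22]]
    n=[25]*(len(vias)+1)+[8,8,10,4]
    path(q,M,P,w,n)
E
```

```text
VIA []
  unreached [0.546, 0.155, 0.3] 17 3.223525619958351e-05
  unreached [0.546, 0.155, 0.3] 18 0.0006772685179799371
  unreached [0.546, 0.155, 0.3] 19 0.0021669804593241796
  unreached [0.546, 0.155, 0.3] 20 0.004528460594301774
  unreached [0.546, 0.155, 0.3] 21 0.007793452141354023
  unreached [0.546, 0.155, 0.3] 22 0.011993789218405576
  unreached [0.546, 0.155, 0.3] 23 0.01714933786132638
  unreached [0.546, 0.155, 0.3] 24 0.023233447939331173
 wp [0.546, 0.155, 0.3] q [-0.24 -0.71  2.57  1.46  0.46 -3.12] elbow [-0.25  0.18  0.64] wrist [0.21 0.07 0.42] worst rate [0.17 0.68 1.12 0.63 0.49 0.67]
  unreached [0.546, 0.155, 0.09] 0 0.03442652738116059
  unreached [0.546, 0.155, 0.09] 1 0.048313997647169024
  unreached [0.546, 0.155, 0.09] 2 0.06502516014445814
  unreached [0.546, 0.155, 0.09] 3 0.08458206809505743
  unreached [0.546, 0.155, 0.09] 4 0.10688204677020463
  unreached [0.546, 0.155, 0.09] 5 0.13170951954098303
  unreached [0.546, 0.155, 0.09] 6 0.15876635466280464
  unreached [0.546, 0.155, 0.09] 7 0.18770337899522282
 wp [0.546, 0.155, 0.09] q [-0.07 -0.2   2.44 
[... 19836 characters left out ...]
eached [0.517, -0.139, 0.3] 7 0.04757190698492458
  unreached [0.517, -0.139, 0.3] 8 0.05869067814543866
  unreached [0.517, -0.139, 0.3] 9 0.07183632618830621
 wp [0.517, -0.139, 0.3] q [-1.21 -0.71  2.51  1.28  1.22 -3.12] elbow [0.01 0.31 0.65] wrist [ 0.18 -0.14  0.44] worst rate [0.76 0.56 0.32 0.15 0.59 0.  ]
  unreached [0.517, -0.139, 0.22] 0 0.08450864069477669
  unreached [0.517, -0.139, 0.22] 1 0.09848147802407244
  unreached [0.517, -0.139, 0.22] 2 0.1138464062331265
  unreached [0.517, -0.139, 0.22] 3 0.13066604279565563
 wp [0.517, -0.139, 0.22] q [-1.11 -0.64  2.55  1.22  1.04 -3.12] elbow [-0.01  0.29  0.66] wrist [ 0.19 -0.12  0.41] worst rate [0.18 0.19 0.09 0.07 0.23 0.  ]
```

```bash
cat >> sim.py <<'E'
def path2(q,M,P0,wps,n,turns=None):
    import io,contextlib
    b=io.StringIO()
    with contextlib.redirect_stdout(b): r=path(q,M,P0,wps,n,turns)
    L=b.getvalue().splitlines(); u=[l for l in L if "unreached" in l]
    for l in L:
        if " wp" in l: print(l)
    print("unreached rows",len(u),u[:1],u[-1:]); return r
E
python3 - <<'E'
from sim import *
o=ctrl.get_obs(); q=o["q"].copy(); q[5]+=np.pi; M=Rq(o["eef_rot"])@E_('z',np.pi); P=o["eef_pos"]
for name,w,n in [("A",[[.75,-.2,.7],[.546,.155,.3],[.546,.155,.09]],[25,20,8]),
 ("B",[[.75,-.2,.7],[.6,.1,.25],[.546,.155,.2],[.546,.155,.09]],[25,16,4,4]),
 ("C",[[.75,-.2,.7],[.517,-.139,.3],[.546,.155,.18],[.546,.155,.09],[.546,.155,.18],[.517,-.139,.3],[.517,-.139,.22]],[25,14,8,4,4,8,4])]:
    print(name); path2(q,M,P,w,n)
E
```

```text
A
 wp [0.75, -0.2, 0.7] q [-0.84 -0.08  1.5   1.37  1.12  0.23] elbow [0.07 0.1  0.75] wrist [ 0.41 -0.29  0.74] worst rate [0.2  0.39 0.62 0.25 0.24 0.25]
 wp [0.546, 0.155, 0.3] q [-0.19 -0.42  2.58  2.31  0.59 -0.89] elbow [-0.15  0.15  0.71] wrist [0.22 0.08 0.36] worst rate [0.64 0.37 0.37 0.96 0.28 0.84]
 wp [0.546, 0.155, 0.09] q [-0.25  0.72  2.46  2.65  1.49 -1.58] elbow [0.31 0.04 0.64] wrist [0.21 0.07 0.13] worst rate [0.17 1.03 0.19 0.8  0.81 0.91]
unreached rows 6 ['  unreached [0.546, 0.155, 0.3] 18 0.0006350146137237105'] ['  unreached [0.546, 0.155, 0.09] 3 0.00027779603341323607']
B
 wp [0.75, -0.2, 0.7] q [-0.84 -0.08  1.5   1.37  1.12  0.23] elbow [0.07 0.1  0.75] wrist [ 0.41 -0.29  0.74] worst rate [0.2  0.39 0.62 0.25 0.24 0.25]
 wp [0.6, 0.1, 0.25] q [-0.41 -0.03  2.51  2.3   0.96 -1.09] elbow [0.04 0.11 0.75] wrist [0.26 0.01 0.29] worst rate [0.3  0.52 0.43 0.56 0.2  0.63]
 wp [0.546, 0.155, 0.2] q [-0.23  0.18  2.58  2.62  1.13 -1.37] elbow [0.1  0.1  0.74] wrist [0.21 0.07 0.24] worst rate [0.38 0.5  0.13 0.48 0.31 0.39]
 wp [0.546, 0.155, 0.09] q [-0.25  
[... 787 characters left out ...]
 elbow [0.31 0.04 0.64] wrist [0.21 0.07 0.13] worst rate [0.   0.71 0.17 0.08 0.4  0.25]
 wp [0.546, 0.155, 0.18] q [-0.25  0.25  2.58  2.61  1.19 -1.4 ] elbow [0.14 0.09 0.74] wrist [0.21 0.07 0.22] worst rate [0.   0.71 0.17 0.08 0.4  0.25]
 wp [0.517, -0.139, 0.3] q [-1.32 -0.15  2.45  1.48  1.49 -0.71] elbow [0.1  0.09 0.75] wrist [ 0.18 -0.23  0.34] worst rate [1.33 0.69 0.32 1.36 0.38 0.71]
 wp [0.517, -0.139, 0.22] q [-1.32  0.16  2.44  1.51  1.47 -1.02] elbow [ 0.13 -0.04  0.75] wrist [ 0.18 -0.23  0.26] worst rate [0.   0.46 0.03 0.03 0.03 0.35]
unreached rows 10 ['  unreached [0.546, 0.155, 0.18] 2 0.0010395432082410164'] ['  unreached [0.517, -0.139, 0.3] 4 0.001039543208241002']
```

>>> {"fn": "arm_command", "kwargs": {
  "plan": [0, 0, 0, 0.15, 0, 0, 0, 0.15, 0, 0, 0, 0.15, 0, 0, 0, 0.15, 0, 0, 0, 0.15, 0, 0, 0, 0.15, 0, 0, 0, 0.15, 0, 0, 0, 0.15, 0, 0, 0, 0.15, 0, 0, 0, 0.15, 0, 0, 0, 0.15, 0, 0, 0, 0.15, 0, 0, 0, 0.15, 0, 0, 0, 0.15, 0, 0, 0, 0.15, 0, 0, 0, 0.15, 0, 0, 0, 0.15, 0, 0, 0, 0.15, 0, 0, 0, 0.15, 0, 0, 0, 0.15]
}}

```text
time_s: 14.05
eef_pos: [0.8668, 0.2136, 1.0407]
eef_rot: [-0.041, 0.735, 0.139, 0.663]
wrist_force: [-0.1, 0.1, -0.2]
opening: 1.0
```

```bash
python3 - <<'E'
from sim import *
o,M=st(); 
# required turn so tool y is horizontal
t=np.arctan2(-M[2,1],M[2,0]); 
for t in np.linspace(-.3,.5,801):
    if abs((M@E_('z',t))[2,1])<3e-4: print("turn",t); T=t
M2=M@E_('z',T); P=o["eef_pos"]; q=o["q"].copy(); q[5]+=T
z=M2[:,2]; g=np.array([.5277,.1503,.092])+.022*z
w=[[.75,-.2,.7],[.6,.1,.25],list(g+[.02,.005,.1]),list(g)]
print("grasp",g.round(4))
S=P
for a in w: print((M2.T@(np.array(a)-S)*1000).round(0)); S=np.array(a)
path2(q,M2,P,w,[16,14,4,6])
print("y az",np.degrees(np.arctan2(M2[1,1],M2[0,1])))
E
```

```text
14.05 q [0.019, 0.352, 0.299, 0.264, 1.057, 1.285] p [0.8668, 0.2136, 1.0407]
M cols(x,y,z) [[0.083, 0.15, 0.985], [0.259, -0.958, 0.125], [0.962, 0.245, -0.118]] F [-0.1  0.1 -0.2]
turn 0.126
grasp [0.5489 0.1557 0.0894]
[-364.  372. -173.]
[-455. -328.  -18.]
[-62. -66.  -8.]
[-102.   -0.   -9.]
 wp [0.75, -0.2, 0.7] q [-0.84 -0.08  1.5   1.36  1.12  0.22] elbow [0.07 0.1  0.75] wrist [ 0.41 -0.29  0.74] worst rate [0.32 0.57 0.91 0.4  0.34 0.39]
 wp [0.6, 0.1, 0.25] q [-0.41 -0.03  2.51  2.3   0.96 -1.1 ] elbow [0.04 0.11 0.75] wrist [0.26 0.01 0.29] worst rate [0.34 0.58 0.49 0.64 0.22 0.72]
 wp [np.float64(0.5688713518626938), np.float64(0.16068600764571453), np.float64(0.18939908055751153)] q [-0.19  0.23  2.53  2.65  1.11 -1.39] elbow [0.12 0.1  0.74] wrist [0.23 0.07 0.23] worst rate [0.34 0.4  0.06 0.39 0.21 0.37]
 wp [np.float64(0.5488713518626938), np.float64(0.15568600764571452), np.float64(0.08939908055751151)] q [-0.24  0.72  2.45  2.65  1.48 -1.58] elbow [0.31 0.05 0.64] wrist [0.21 0.07 0.13] worst rate [0.05 0.46 0.09 0.04 0.31 0.17]
unreached rows 0 [] []
y az -75.728576306039
```

>>> {"fn": "arm_command", "kwargs": {
  "plan": [0, 0, 0, 0.126, -22.8, 23.2, -10.8, 0, -22.8, 23.2, -10.8, 0, -22.8, 23.2, -10.8, 0, -22.8, 23.2, -10.8, 0, -22.8, 23.2, -10.8, 0, -22.8, 23.2, -10.8, 0, -22.8, 23.2, -10.8, 0, -22.8, 23.2, -10.8, 0, -22.8, 23.2, -10.8, 0, -22.8, 23.2, -10.8, 0, -22.8, 23.2, -10.8, 0, -22.8, 23.2, -10.8, 0, -22.8, 23.2, -10.8, 0, -22.8, 23.2, -10.8, 0, -22.8, 23.2, -10.8, 0, -22.8, 23.2, -10.8, 0]
}}

```text
time_s: 15.75
eef_pos: [0.7504, -0.202, 0.7004]
eef_rot: [-0.08, 0.742, 0.095, 0.659]
wrist_force: [0.4, 0.5, -0.9]
opening: 1.001
```

>>> {"fn": "arm_command", "kwargs": {
  "plan": [-32.5, -23.4, -1.3, 0, -32.5, -23.4, -1.3, 0, -32.5, -23.4, -1.3, 0, -32.5, -23.4, -1.3, 0, -32.5, -23.4, -1.3, 0, -32.5, -23.4, -1.3, 0, -32.5, -23.4, -1.3, 0, -32.5, -23.4, -1.3, 0, -32.5, -23.4, -1.3, 0, -32.5, -23.4, -1.3, 0, -32.5, -23.4, -1.3, 0, -32.5, -23.4, -1.3, 0, -32.5, -23.4, -1.3, 0, -32.5, -23.4, -1.3, 0, 0, 0, 0, 0]
}}

```text
time_s: 17.25
eef_pos: [0.5974, 0.0986, 0.2422]
eef_rot: [-0.083, 0.746, 0.094, 0.654]
wrist_force: [0.1, 0.3, -0.4]
opening: 0.999
```

```bash
python3 - <<'E'
from sim import *
o,M=st(); z=M[:,2]; g=np.array([.5277,.1503,.092])+.022*z
S=o["eef_pos"]
for a in (g+[.02,.005,.1],g): print((M.T@(a-S)*1000).round(1)); S=a
E
```

```text
17.25 q [-0.424, -0.015, 2.517, 2.291, 0.969, -1.101] p [0.5974, 0.0986, 0.2422]
M cols(x,y,z) [[0.126, 0.032, 0.992], [0.249, -0.969, 0.0], [0.96, 0.247, -0.13]] F [ 0.1  0.3 -0.4]
[-54.2 -67.2  -5.2]
[-1.018e+02 -1.000e-01 -7.500e+00]
```

>>> {"fn": "arm_command", "kwargs": {
  "plan": [-13.5, -16.8, -1.3, 0, -13.5, -16.8, -1.3, 0, -13.5, -16.8, -1.3, 0, -13.5, -16.8, -1.3, 0, 0, 0, 0, 0, -25, 0, -2, 0, -25, 0, -2, 0, -20, 0, -1.5, 0, -15, 0, -1, 0, -10, 0, -1, 0, -7, 0, 0, 0, 0, 0, 0, 0]
}}

```text
time_s: 18.45
eef_pos: [0.5559, 0.1512, 0.0959]
eef_rot: [-0.081, 0.741, 0.094, 0.659]
wrist_force: [-0.1, 0.4, 0.4]
opening: 0.999
```

```bash
python3 - <<'E'
from sim import *
o,M=st(); z=M[:,2]; print("grasp pt",o["eef_pos"]-.019*z)
c=cam("side"); save(c,"s3.png",(120,60,340,260),3)
E
```

```text
18.45 q [-0.253, 0.688, 2.45, 2.64, 1.451, -1.574] p [0.5559, 0.1512, 0.0959]
M cols(x,y,z) [[0.112, 0.034, 0.993], [0.246, -0.969, 0.005], [0.963, 0.244, -0.117]] F [-0.1  0.4  0.4]
grasp pt [0.53765095 0.14658461 0.09808759]
```

View pics/s3.png

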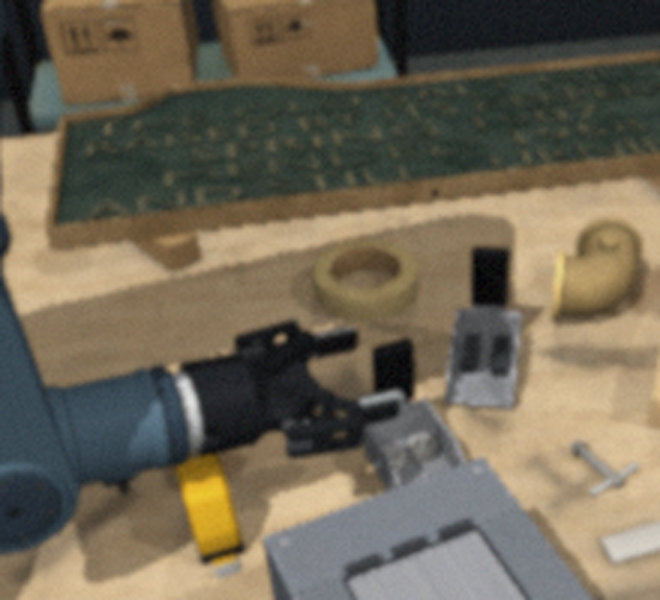

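The gripper straddles the black grip at around (393,370) in the crop, with the fingertips at about (357,335) and (405,400). I'll check by projection whether it reaches far enough.

```bash
python3 - <<'E'
from sim import *
o,M=st(); z=M[:,2];y=M[:,1];x=M[:,0]; c=cam("side"); T=o["eef_pos"]
f=lambda P:((proj(c,P)-[120,60])*3).round(0)
print("tips open",f(T-.013*z+.05*y),f(T-.013*z-.05*y),"tcp",f(T))
for s in(-18,18):
  for h in(52,114): print("grip edge",s,h,f(np.array([.5277,.1503,h/1000])+s/1000*np.array([-.97,-.243,0])))
E
```

```text
18.5 q [-0.252, 0.687, 2.451, 2.641, 1.451, -1.575] p [0.5558, 0.1514, 0.0963]
M cols(x,y,z) [[0.112, 0.034, 0.993], [0.246, -0.969, 0.006], [0.963, 0.244, -0.117]] F [1.  0.2 0.1]
tips open [439. 393.] [387. 326.] tcp [426. 355.]
grip edge -18 52 [414. 393.]
grip edge -18 114 [413. 338.]
grip edge 18 52 [376. 406.]
grip edge 18 114 [374. 351.]
```

```bash
python3 - <<'E'
from h import *
import pickle
c=pickle.load(open("c0.pkl","rb"))["side"]
f=lambda P:((proj(c,P)-[150,60])*3).round(0)
x,y=.4778,.2564
for n,z in(("tcp",.1356),("grasp",.1546),("griptop",.178),("gripbot",.116)): print(n,f([x,y,z]))
print("now tcp in full image",proj(c,[.5558,.1514,.0963]))
E
```

```text
tcp [225. 260.]
grasp [224. 243.]
griptop [221. 220.]
gripbot [227. 278.]
now tcp in full image [261.92721533 178.43189868]
```

>>> {"fn": "arm_command", "kwargs": {
  "plan": [0, 0, 0, 0, 0, 0, 0, 0, 0, 0, 0, 0, 0, 0, 0, 0, 0, 0, 0, 0, 0, 0, 0, 0, 5, 0, 0, 0, 10, 0, 0, 0, 15, 0, 0, 0, 0, 0, 0, 0],
  "grip": 0
}}

```text
time_s: 19.55
eef_pos: [0.5576, 0.1537, 0.1264]
eef_rot: [-0.08, 0.741, 0.095, 0.659]
wrist_force: [-0.3, 0.0, -2.5]
opening: 0.137
```

```bash
python3 - <<'E'
from sim import *
o,M=st(); print(o["opening"])
c=cam("side"); save(c,"s4.png",(190,100,320,240),4)
E
```

```text
19.55 q [-0.24, 0.543, 2.49, 2.644, 1.358, -1.526] p [0.5576, 0.1537, 0.1264]
M cols(x,y,z) [[0.112, 0.036, 0.993], [0.247, -0.969, 0.007], [0.962, 0.245, -0.118]] F [-0.3  0.  -2.5]
0.1369216371978972
```

View pics/s4.png

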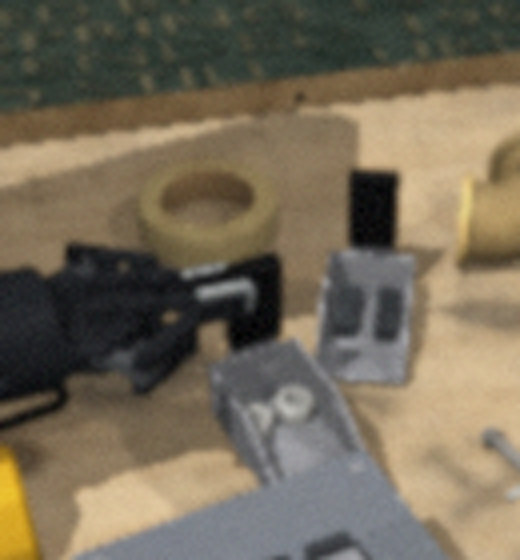

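```bash
cat > plan.py <<'E'
from sim import *
gt=np.array([-.0094,0,-.0265])
def setup(M0):
    y=M0[:,1]; sx=-np.array([y[0],y[1],0]); sx/=np.linalg.norm(sx); sz=np.array([0,0,1.]); S=np.c_[sx,np.cross(sz,sx),sz]
    return M0.T@S
B=np.array([.5103,-.1332,0]); RB=E_('z',1.81153)
def tcp_for(lipbox,M,St):   # lipbox in mm box frame
    lt=gt+St@np.array([-.100,0,-.084]); return B+RB@(np.array(lipbox)/1000)-M@lt
def rows(q,P,M,steps,St):
    """steps: (target, dtheta, n): target TCP xyz (m) or ('lip',mm)"""
    out=[];mx=np.zeros(6);bad=0
    M0=M.copy(); th=0
    for kind,tg,dth,n in steps:
        S=P.copy(); 
        if kind=='lip': l0=RB.T@(P+M@(gt+St@np.array([-.1,0,-.084]))-B)*1000
        for j in range(n):
            M2=M@E_('z',dth/n)
            P2=S+(np.array(tg)-S)*(j+1)/n if kind=='tcp' else tcp_for(l0+(np.array(tg)-l0)*(j+1)/n,M2,St)
            out.append(np.r_[M.T@(P2-P)*1000,dth/n]); P,M=P2,M2
            q2,c=step(q,P,M); mx=np.maximum(mx,np.abs(q2-q)/lim); bad+=c>1e-7; q=q2
        print(kind,tg,"TCP",P.round(3),"q",q.round(2),"rate",mx.round(2),"bad",bad); mx[:]=0
    print("PLAN",[float(v) for r in out for v in (round(r[0],1),round(r[1],1),round(r[2],1),round(r[3],3))])
    return q,P,M
E
python3 - <<'E'
from plan import *
o,M=st(); St=setup(M); np.save("St.npy",St); P=o["eef_pos"]
l=RB.T@(P+M@(gt+St@np.array([-.1,0,-.084]))-B)*1000; print("lip now box mm",l.round(1))
M2=M@E_('z',.3);print("lip dz for +.3",(M2-M)@(St@np.array([-.1,0,-.084])))
q,P,M=rows(o["q"],P,M,[('tcp',[.58,.155,.20],0,4),('tcp',[.61,.14,.28],0,4),('lip',[60,0,185],0,8)],St)
q,P,M=rows(q,P,M,[('lip',[0,0,160],.35,5),('lip',[0,0,128],.1,4),('lip',[0,0,110],.22,4),('lip',[0,0,93],.2,3),('lip',[-3,0,92],.16,3)],St)
E
```

```text
19.6 q [-0.24, 0.546, 2.49, 2.644, 1.359, -1.527] p [0.5575, 0.1536, 0.1258]
M cols(x,y,z) [[0.113, 0.036, 0.993], [0.247, -0.969, 0.007], [0.962, 0.245, -0.118]] F [ 0.3 -0.5 -3.1]
lip now box mm [167.  -87.8  35.6]
lip dz for +.3 [-0.01014067  0.02746019 -0.02564595]
tcp [0.58, 0.155, 0.2] TCP [0.58  0.155 0.2  ] q [-0.21  0.19  2.52  2.61  1.07 -1.36] rate [0.05 0.51 0.06 0.06 0.34 0.2 ] bad 0
tcp [0.61, 0.14, 0.28] TCP [0.61 0.14 0.28] q [-0.24 -0.11  2.48  2.43  0.8  -1.1 ] rate [0.05 0.48 0.08 0.25 0.34 0.33] bad 0
lip [60, 0, 185] TCP [0.498 0.029 0.275] q [-1.08 -0.29  2.58  1.5   1.42 -0.69] rate [0.72 0.3  0.2  0.79 0.54 0.49] bad 6
PLAN [19.1, 1.2, 3.3, 0.0, 19.1, 1.2, 3.3, 0.0, 19.1, 1.2, 3.3, 0.0, 19.1, 1.2, 3.3, 0.0, 20.6, 5.6, 3.9, 0.0, 20.6, 5.6, 3.9, 0.0, 20.6, 5.6, 3.9, 0.0, 20.6, 5.6, 3.9, 0.0, -2.7, 10.0, -16.8, 0.0, -2.7, 10.0, -16.8, 0.0, -2.7, 10.0, -16.8, 0.0, -2.7, 10.0, -16.8, 0.0, -2.7, 10.0, -16.8, 0.0, -2.7, 10.0, -16.8, 0.0, -2.7, 10.0, -16.8, 0.0, -2.7, 10.0, -16.8, 0.0]
lip [0, 0, 160] TCP [ 0.525 -0.065  0.279] q [-1.19 -0.23  2.57  1.57  1.4  -0.42] 
[... 275 characters left out ...]
   0.01 0.2 ] bad 4
lip [0, 0, 93] TCP [ 0.543 -0.131  0.226] q [-1.22  0.15  2.41  1.59  1.42 -0.13] rate [0.02 0.21 0.1  0.   0.01 0.23] bad 4
lip [-3, 0, 92] TCP [ 0.549 -0.155  0.223] q [-1.23  0.21  2.36  1.58  1.42  0.03] rate [0.02 0.1  0.09 0.01 0.01 0.25] bad 4
PLAN [1.7, 18.7, 0.5, 0.07, 2.5, 19.1, 0.5, 0.07, 3.4, 19.3, 0.5, 0.07, 4.3, 19.5, 0.5, 0.07, 5.2, 19.7, 0.5, 0.07, -5.0, 5.0, 0.9, 0.025, -5.0, 5.2, 0.9, 0.025, -4.9, 5.4, 0.9, 0.025, -4.8, 5.6, 0.9, 0.025, 1.3, 7.2, 0.5, 0.055, 1.4, 7.4, 0.5, 0.055, 1.5, 7.6, 0.5, 0.055, 1.7, 7.8, 0.5, 0.055, 2.0, 9.9, 0.7, 0.067, 2.2, 10.2, 0.7, 0.067, 2.5, 10.5, 0.7, 0.067, 5.7, 6.0, 0.0, 0.053, 5.8, 6.0, 0.0, 0.053, 5.8, 6.0, 0.0, 0.053]
```

```bash
python3 - <<'E'
from plan import *
o,M=st(); St=setup(M); P=o["eef_pos"]
q,P,M=rows(o["q"],P,M,[('tcp',[.58,.155,.20],0,4),('tcp',[.615,.14,.275],0,4),('lip',[55,-70,175],0,6),('lip',[0,-25,160],.2,6)],St)
q,P,M=rows(q,P,M,[('lip',[0,-6,140],.2,4),('lip',[0,-6,128],.05,2),('lip',[0,-6,110],.2,3)],St)
E
```

```text
19.6 q [-0.24, 0.546, 2.49, 2.644, 1.359, -1.527] p [0.5575, 0.1536, 0.1258]
M cols(x,y,z) [[0.113, 0.036, 0.993], [0.247, -0.969, 0.007], [0.962, 0.245, -0.118]] F [ 0.3 -0.5 -3.1]
tcp [0.58, 0.155, 0.2] TCP [0.58  0.155 0.2  ] q [-0.21  0.19  2.52  2.61  1.07 -1.36] rate [0.05 0.51 0.06 0.06 0.34 0.2 ] bad 0
tcp [0.615, 0.14, 0.275] TCP [0.615 0.14  0.275] q [-0.24 -0.08  2.46  2.45  0.81 -1.12] rate [0.04 0.43 0.09 0.22 0.32 0.3 ] bad 0
lip [55, -70, 175] TCP [0.567 0.041 0.265] q [-0.73 -0.18  2.58  1.94  1.1  -0.89] rate [0.5  0.14 0.13 0.4  0.28 0.22] bad 1
lip [0, -25, 160] TCP [ 0.543 -0.043  0.268] q [-1.07 -0.17  2.57  1.68  1.31 -0.63] rate [0.35 0.07 0.05 0.26 0.18 0.25] bad 5
PLAN [19.1, 1.2, 3.3, 0.0, 19.1, 1.2, 3.3, 0.0, 19.1, 1.2, 3.3, 0.0, 19.1, 1.2, 3.3, 0.0, 19.5, 5.9, 5.3, 0.0, 19.5, 5.9, 5.3, 0.0, 19.5, 5.9, 5.3, 0.0, 19.5, 5.9, 5.3, 0.0, -3.1, 14.1, -11.6, 0.0, -3.1, 14.1, -11.6, 0.0, -3.1, 14.1, -11.6, 0.0, -3.1, 14.1, -11.6, 0.0, -3.1, 14.1, -11.6, 0.0, -3.1, 14.1, -11.6, 0.0, -0.2, 12.2, -7.2, 0.033, 0.1, 12.4, -7.2, 0.033, 0.4, 12.5, -7.2, 0.033, 0.7, 12.5, -7.2, 0.033, 1.1, 12.6, -7.2, 0.033, 1.4, 12.7, -7.2, 0.033]
lip [0, -6, 140] TCP [ 0.532 -0.07   0.262] q [-1.17 -0.12  2.55  1.61  1.38 -0.46] rate [0.14 0.09 0.03 0.08 0.08 0.2 ] bad 0
lip [0, -6, 128] TCP [ 0.534 -0.076  0.252] q [-1.17 -0.06  2.53  1.61  1.39 -0.46] rate [0.01 0.17 0.04 0.01 0.01 0.01] bad 0
lip [0, -6, 110] TCP [ 0.542 -0.101  0.242] q [-1.18  0.05  2.47  1.61  1.39 -0.3 ] rate [0.02 0.2  0.1  0.   0.01 0.24] bad 0
PLAN [-0.6, 5.8, -4.1, 0.05, -0.5, 6.1, -4.1, 0.05, -0.5, 6.4, -4.1, 0.05, -0.4, 6.6, -4.1, 0.05, -3.0, 4.7, 0.7, 0.025, -3.0, 4.8, 0.7, 0.025, 1.0, 9.0, 0.7, 0.067, 1.2, 9.4, 0.7, 0.067, 1.4, 9.7, 0.7, 0.067]
```

```bash
python3 - <<'E'
from plan import *
o,M=st(); St=setup(M); P=o["eef_pos"]
q,P,M=rows(o["q"],P,M,[('tcp',[.58,.155,.20],0,4),('tcp',[.635,.14,.275],0,4),('lip',[60,-105,170],0,5),('lip',[0,-60,155],.2,6)],St)
q,P,M=rows(q,P,M,[('lip',[0,-6,140],.15,5)],St)
E
```

```text
19.6 q [-0.24, 0.546, 2.49, 2.644, 1.359, -1.527] p [0.5575, 0.1536, 0.1258]
M cols(x,y,z) [[0.113, 0.036, 0.993], [0.247, -0.969, 0.007], [0.962, 0.245, -0.118]] F [ 0.3 -0.5 -3.1]
tcp [0.58, 0.155, 0.2] TCP [0.58  0.155 0.2  ] q [-0.21  0.19  2.52  2.61  1.07 -1.36] rate [0.05 0.51 0.06 0.06 0.34 0.2 ] bad 0
tcp [0.635, 0.14, 0.275] TCP [0.635 0.14  0.275] q [-0.22 -0.02  2.42  2.47  0.81 -1.14] rate [0.02 0.38 0.15 0.19 0.34 0.26] bad 0
lip [60, -105, 170] TCP [0.6   0.054 0.26 ] q [-0.59 -0.07  2.51  2.1   1.02 -0.99] rate [0.43 0.08 0.11 0.35 0.22 0.18] bad 0
lip [0, -60, 155] TCP [ 0.577 -0.034  0.263] q [-0.92 -0.07  2.5   1.8   1.22 -0.68] rate [0.33 0.04 0.04 0.26 0.15 0.27] bad 0
PLAN [19.1, 1.2, 3.3, 0.0, 19.1, 1.2, 3.3, 0.0, 19.1, 1.2, 3.3, 0.0, 19.1, 1.2, 3.3, 0.0, 20.0, 7.2, 10.1, 0.0, 20.0, 7.2, 10.1, 0.0, 20.0, 7.2, 10.1, 0.0, 20.0, 7.2, 10.1, 0.0, -4.4, 14.9, -10.7, 0.0, -4.4, 14.9, -10.7, 0.0, -4.4, 14.9, -10.7, 0.0, -4.4, 14.9, -10.7, 0.0, -4.4, 14.9, -10.7, 0.0, -0.2, 13.1, -7.2, 0.033, 0.1, 13.2, -7.2, 0.033, 0.5, 13.3, -7.2, 0.033, 0.8, 13.4, -7.2, 0.033, 1.2, 13.5, -7.2, 0.033, 1.5, 13.5, -7.2, 0.033]
lip [0, -6, 140] TCP [ 0.531 -0.064  0.259] q [-1.17 -0.12  2.56  1.61  1.38 -0.52] rate [0.28 0.07 0.07 0.18 0.15 0.16] bad 0
PLAN [-1.3, 3.6, -10.4, 0.03, -1.2, 3.7, -10.4, 0.03, -1.2, 3.8, -10.4, 0.03, -1.2, 3.9, -10.4, 0.03, -1.1, 4.1, -10.4, 0.03]
```

>>> {"fn": "arm_command", "kwargs": {
  "plan": [19.1, 1.2, 3.3, 0, 19.1, 1.2, 3.3, 0, 19.1, 1.2, 3.3, 0, 19.1, 1.2, 3.3, 0, 20, 7.2, 10.1, 0, 20, 7.2, 10.1, 0, 20, 7.2, 10.1, 0, 20, 7.2, 10.1, 0, -4.4, 14.9, -10.7, 0, -4.4, 14.9, -10.7, 0, -4.4, 14.9, -10.7, 0, -4.4, 14.9, -10.7, 0, -4.4, 14.9, -10.7, 0, -0.2, 13.1, -7.2, 0.033, 0.1, 13.2, -7.2, 0.033, 0.5, 13.3, -7.2, 0.033, 0.8, 13.4, -7.2, 0.033, 1.2, 13.5, -7.2, 0.033, 1.5, 13.5, -7.2, 0.033]
}}

```text
time_s: 21.5
eef_pos: [0.577, -0.0348, 0.2608]
eef_rot: [-0.146, 0.748, 0.021, 0.647]
wrist_force: [-0.1, 0.3, -2.3]
opening: 0.142
```

>>> {"fn": "arm_command", "kwargs": {
  "plan": [-1.3, 3.6, -10.4, 0.03, -1.2, 3.7, -10.4, 0.03, -1.2, 3.8, -10.4, 0.03, -1.2, 3.9, -10.4, 0.03, -1.1, 4.1, -10.4, 0.03, 0, 0, 0, 0]
}}

```text
time_s: 22.1
eef_pos: [0.53, -0.0648, 0.2568]
eef_rot: [-0.193, 0.748, -0.036, 0.634]
wrist_force: [-0.2, 0.1, -2.5]
opening: 0.145
```

```bash
python3 - <<'E'
from plan import *
o,M=st(); St=np.load("St.npy"); P=o["eef_pos"]; print("lip box",(RB.T@(P+M@(gt+St@np.array([-.1,0,-.084]))-B)*1000).round(1), "lipdir tilt deg",np.degrees(np.arcsin((M@St)[2,0])))
q,P,M=rows(o["q"],P,M,[('lip',[0,-6,126],.05,2),('lip',[0,-6,110],.22,3),('lip',[-1,-6,93],.18,3),('lip',[-3,-4,92],.22,3)],St)
c=cam("side"); f=lambda P:((proj(c,P)-[180,110])*4).round(0)
for yy in(-32,32): print("lip corner px",f(o["eef_pos"]+Rq(o["eef_rot"])@(gt+St@np.array([-.1,yy/1000,-.084]))))
save(c,"s5.png",(180,110,330,260),4)
E
```

```text
22.1 q [-1.17, -0.116, 2.562, 1.611, 1.38, -0.525] p [0.53, -0.0648, 0.2568]
M cols(x,y,z) [[0.192, -0.299, 0.935], [0.192, -0.923, -0.335], [0.962, 0.244, -0.12]] F [-0.2  0.1 -2.5]
lip box [ -0.6  -4.9 138.1] lipdir tilt deg 19.950223974248402
lip [0, -6, 126] TCP [ 0.533 -0.07   0.248] q [-1.17 -0.06  2.55  1.62  1.38 -0.52] rate [0.01 0.17 0.04 0.03 0.   0.01] bad 0
lip [0, -6, 110] TCP [ 0.541 -0.097  0.241] q [-1.18  0.04  2.48  1.62  1.39 -0.33] rate [0.03 0.18 0.1  0.01 0.01 0.29] bad 0
lip [-1, -6, 93] TCP [ 0.547 -0.122  0.226] q [-1.19  0.14  2.42  1.61  1.4  -0.2 ] rate [0.02 0.2  0.09 0.   0.01 0.2 ] bad 0
lip [-3, -4, 92] TCP [ 0.553 -0.153  0.223] q [-1.21  0.2   2.36  1.6   1.41  0.03] rate [0.04 0.12 0.11 0.03 0.02 0.35] bad 0
PLAN [-3.3, 4.1, 1.3, 0.025, -3.2, 4.2, 1.3, 0.025, 2.1, 9.1, 0.6, 0.073, 2.3, 9.5, 0.6, 0.073, 2.5, 9.8, 0.6, 0.073, 1.4, 9.3, 0.7, 0.06, 1.6, 9.6, 0.7, 0.06, 1.8, 9.8, 0.7, 0.06, 7.2, 7.9, -0.6, 0.073, 7.3, 7.9, -0.6, 0.073, 7.3, 7.8, -0.6, 0.073]
lip corner px [432. 574.]
lip corner px [309. 619.]
```

View pics/s5.png

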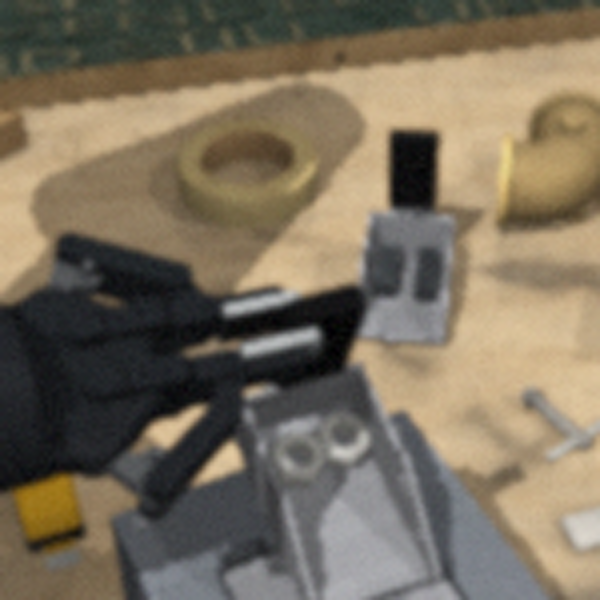

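The scoop is over the flap, tipped 20°, with both nuts at its back (crop 300,455 and 345,435). The lip corner is at about (440,580), close to the predicted (432,574). Now I press and tip.

>>> {"fn": "arm_command", "kwargs": {
  "plan": [-3.3, 4.1, 1.3, 0.025, -3.2, 4.2, 1.3, 0.025, 2.1, 9.1, 0.6, 0.073, 2.3, 9.5, 0.6, 0.073, 2.5, 9.8, 0.6, 0.073, 1.4, 9.3, 0.7, 0.06, 1.6, 9.6, 0.7, 0.06, 1.8, 9.8, 0.7, 0.06, 7.2, 7.9, -0.6, 0.073, 7.3, 7.9, -0.6, 0.073, 7.3, 7.8, -0.6, 0.073, 0, 0, 0, 0, 0, 0, 0, 0, 0, 0, 0, 0, 0, 0, 0, 0, 0, 0, 0, 0]
}}

```text
time_s: 23.75
eef_pos: [0.5537, -0.1523, 0.2239]
eef_rot: [-0.391, 0.695, -0.277, 0.537]
wrist_force: [-0.2, -1.6, -0.4]
opening: 0.141
```

```bash
python3 - <<'E'
from plan import *
o,M=st(); St=np.load("St.npy"); P=o["eef_pos"]; print("lip box",(RB.T@(P+M@(gt+St@np.array([-.1,0,-.084]))-B)*1000).round(1), "tilt",np.degrees(np.arcsin((M@St)[2,0])))
c=cam("side");t=cam("top"); A=np.hstack([cv2.resize(c["color"][150:310,200:340,::-1],(490,560)),cv2.resize(t["color"][150:270,300:430,::-1],(300,277))[:277].copy() if 0 else cv2.copyMakeBorder(cv2.resize(t["color"][150:270,300:430,::-1],(300,277)),0,283,0,0,cv2.BORDER_CONSTANT)])
cv2.imwrite("pics/s6.png",A)
E
```

```text
23.75 q [-1.211, 0.202, 2.358, 1.597, 1.41, 0.024] p [0.5537, -0.1523, 0.2239]
M cols(x,y,z) [[0.27, -0.805, 0.529], [0.033, -0.541, -0.84], [0.962, 0.245, -0.119]] F [-0.2 -1.6 -0.4]
lip box [-2.9 -5.  92.9] tilt 57.57126597511922
```

View pics/s6.png

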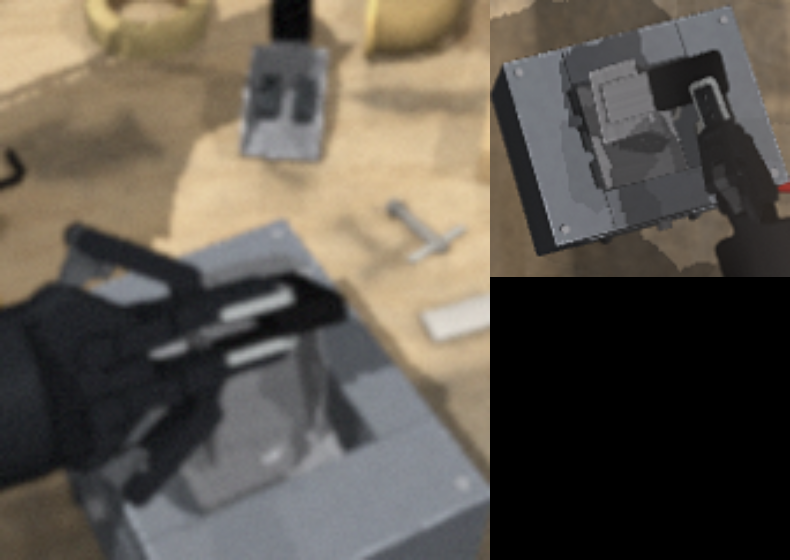

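The scoop is tipped inside the open port and its floor looks empty, apart from a light glint near the lip at (270,455). I'll tip a little more and hold, then draw it out still tipped.

>>> {"fn": "arm_command", "kwargs": {
  "plan": [1, 1, 0, 0.06, 0, 0, 0, 0, 0, 0, 0, 0, 0, 0, 0, 0]
}}

```text
time_s: 24.25
eef_pos: [0.5539, -0.1536, 0.2234]
eef_rot: [-0.407, 0.686, -0.298, 0.524]
wrist_force: [0.4, -1.4, 0.4]
opening: 0.144
```

```bash
python3 - <<'E'
from plan import *
o,M=st(); St=np.load("St.npy"); P=o["eef_pos"]; print("tilt",np.degrees(np.arcsin((M@St)[2,0])))
q,P,M=rows(o["q"],P,M,[('lip',[-3,-10,180],0,6),('lip',[-3,-60,180],-.35,4)],St)
q,P,M=rows(q,P,M,[('lip',[0,-70,180],-.7,6)],St)
E
```

```text
24.25 q [-1.212, 0.205, 2.355, 1.596, 1.411, 0.084] p [0.5539, -0.1536, 0.2234]
M cols(x,y,z) [[0.272, -0.836, 0.477], [0.017, -0.492, -0.871], [0.962, 0.245, -0.119]] F [ 0.4 -1.4  0.4]
tilt 60.91878592641433
lip [-3, -10, 180] TCP [ 0.56  -0.159  0.309] q [-1.2  -0.06  2.34  1.56  1.4   0.37] rate [0.01 0.27 0.03 0.03 0.01 0.22] bad 0
lip [-3, -60, 180] TCP [ 0.598 -0.101  0.313] q [-1.   -0.1   2.36  1.68  1.25  0.03] rate [0.29 0.1  0.04 0.16 0.18 0.42] bad 0
PLAN [7.9, -12.0, -0.9, 0.0, 7.9, -12.0, -0.9, 0.0, 7.9, -12.0, -0.9, 0.0, 7.9, -12.0, -0.9, 0.0, 7.9, -12.0, -0.9, 0.0, 7.9, -12.0, -0.9, 0.0, -8.2, -9.0, 12.4, -0.088, -8.1, -9.0, 12.4, -0.088, -8.0, -8.9, 12.4, -0.088, -7.9, -8.8, 12.4, -0.088]
lip [0, -70, 180] TCP [ 0.581 -0.015  0.273] q [-0.86 -0.13  2.51  1.84  1.17 -0.82] rate [0.14 0.14 0.13 0.16 0.08 0.74] bad 0
PLAN [-12.4, -10.7, 1.7, -0.117, -12.3, -10.7, 1.7, -0.117, -12.3, -10.7, 1.7, -0.117, -12.2, -10.7, 1.7, -0.117, -12.1, -10.7, 1.7, -0.117, -12.1, -10.7, 1.7, -0.117]
```

>>> {"fn": "arm_command", "kwargs": {
  "plan": [7.9, -12, -0.9, 0, 7.9, -12, -0.9, 0, 7.9, -12, -0.9, 0, 7.9, -12, -0.9, 0, 7.9, -12, -0.9, 0, 7.9, -12, -0.9, 0, -8.2, -9, 12.4, -0.088, -8.1, -9, 12.4, -0.088, -8, -8.9, 12.4, -0.088, -7.9, -8.8, 12.4, -0.088]
}}

```text
time_s: 25.25
eef_pos: [0.5976, -0.1001, 0.312]
eef_rot: [-0.308, 0.729, -0.172, 0.587]
wrist_force: [-1.0, 1.1, -2.7]
opening: 0.141
```

```bash
python3 - <<'E'
from plan import *
o,M=st()
c=cam("side");t=cam("top"); a=cv2.resize(c["color"][140:310,200:350,::-1],(450,510)); b=cv2.resize(t["color"][140:270,295:435,::-1],(340,316))
cv2.imwrite("pics/s7.png",np.hstack([a,cv2.copyMakeBorder(b,0,194,0,0,cv2.BORDER_CONSTANT)]))
E
```

```text
25.25 q [-1.0, -0.1, 2.365, 1.683, 1.247, 0.022] p [0.5976, -0.1001, 0.312]
M cols(x,y,z) [[0.251, -0.612, 0.75], [0.11, -0.751, -0.651], [0.962, 0.246, -0.121]] F [-1.   1.1 -2.7]
```

View pics/s7.png

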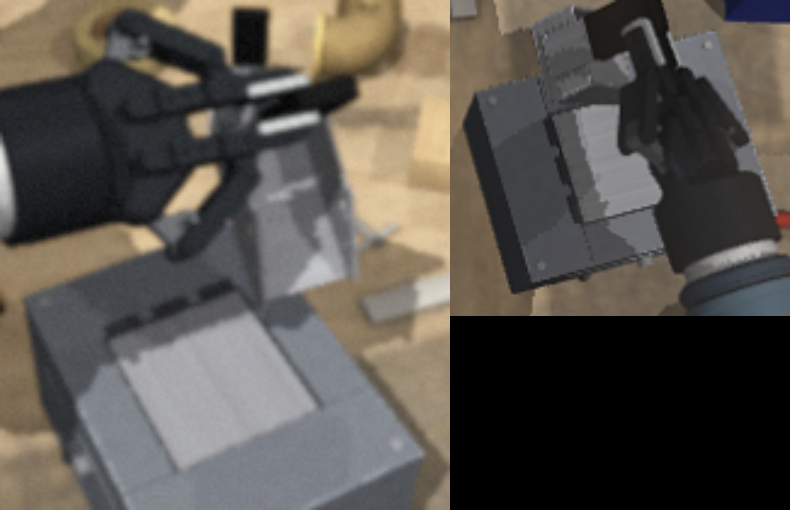

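Scoop floor is empty, the flap is shut flush (side view around (215,380)), and no nut shows on the box top or the bench. I'll level the scoop and set it down where it was regrasped.

```bash
python3 - <<'E'
from plan import *
o,M=st(); St=np.load("St.npy"); P=o["eef_pos"]; t=np.arcsin((M@St)[2,0])
for a in np.linspace(-.9,-.5,401):
    if abs((M@E_('z',a)@St)[2,0])<6e-4: T=a
print("tilt",t,"turn",T)
q,P,M=rows(o["q"],P,M,[('lip',[30,-80,180],T,8),('lip',[60,-105,175],0,2),('tcp',[.635,.14,.275],0,4),('tcp',[.585,.156,.20],0,5)],St)
q,P,M=rows(q,P,M,[('tcp',[.562,.1545,.115],0,5),('tcp',[.562,.1545,.0965],0,4)],St)
print((M@St).round(3).tolist())
E
```

```text
25.35 q [-0.999, -0.1, 2.365, 1.683, 1.248, 0.025] p [0.5974, -0.0985, 0.3115]
M cols(x,y,z) [[0.253, -0.614, 0.747], [0.111, -0.749, -0.653], [0.961, 0.249, -0.122]] F [-0.3  0.4 -1.3]
tilt 0.7185987778201925 turn -0.725
lip [30, -80, 180] TCP [0.583 0.019 0.27 ] q [-0.75 -0.15  2.54  1.92  1.1  -0.87] rate [0.19 0.14 0.12 0.2  0.09 0.61] bad 0
lip [60, -105, 175] TCP [0.6   0.054 0.265] q [-0.59 -0.09  2.51  2.08  1.01 -0.95] rate [0.46 0.16 0.07 0.38 0.21 0.2 ] bad 0
tcp [0.635, 0.14, 0.275] TCP [0.635 0.14  0.275] q [-0.23 -0.03  2.41  2.46  0.81 -1.13] rate [0.53 0.12 0.14 0.44 0.26 0.24] bad 0
tcp [0.585, 0.156, 0.2] TCP [0.585 0.156 0.2  ] q [-0.21  0.19  2.5   2.61  1.05 -1.36] rate [0.03 0.31 0.11 0.16 0.26 0.22] bad 0
PLAN [-11.5, -11.2, 2.5, -0.091, -11.2, -11.4, 2.5, -0.091, -10.9, -11.6, 2.5, -0.091, -10.6, -11.7, 2.5, -0.091, -10.3, -11.8, 2.5, -0.091, -9.9, -11.9, 2.5, -0.091, -9.6, -11.9, 2.5, -0.091, -9.2, -11.9, 2.5, -0.091, -0.8, -14.8, 12.9, 0.0, -0.8, -14.8, 12.9, 0.0, 4.3, -18.6, 13.5, 0.0, 4.3, -18.6, 13.5, 0.0, 4.3, -18.6, 13.5, 0.0, 4.3, -18.6, 13.5, 0.0, -15.9, -5.7, -7.0, 0.0, -15.9, -5.7, -7.0, 0.0, -15.9, -5.7, -7.0, 0.0, -15.9, -5.7, -7.0, 0.0, -15.9, -5.7, -7.0, 0.0]
tcp [0.562, 0.1545, 0.115] TCP [0.562 0.154 0.115] q [-0.24  0.59  2.47  2.65  1.37 -1.54] rate [0.04 0.45 0.06 0.06 0.3  0.18] bad 0
tcp [0.562, 0.1545, 0.0965] TCP [0.562 0.154 0.096] q [-0.24  0.67  2.44  2.65  1.42 -1.56] rate [0.   0.12 0.03 0.01 0.06 0.03] bad 0
PLAN [-17.4, -1.0, -2.4, 0.0, -17.4, -1.0, -2.4, 0.0, -17.4, -1.0, -2.4, 0.0, -17.4, -1.0, -2.4, 0.0, -17.4, -1.0, -2.4, 0.0, -4.6, -0.0, 0.6, 0.0, -4.6, -0.0, 0.6, 0.0, -4.6, -0.0, 0.6, 0.0, -4.6, -0.0, 0.6, 0.0]
[[-0.251, -0.968, 0.003], [0.968, -0.251, 0.001], [0.0, 0.003, 1.0]]
```

>>> {"fn": "arm_command", "kwargs": {
  "plan": [-11.5, -11.2, 2.5, -0.091, -11.2, -11.4, 2.5, -0.091, -10.9, -11.6, 2.5, -0.091, -10.6, -11.7, 2.5, -0.091, -10.3, -11.8, 2.5, -0.091, -9.9, -11.9, 2.5, -0.091, -9.6, -11.9, 2.5, -0.091, -9.2, -11.9, 2.5, -0.091, -0.8, -14.8, 12.9, 0, -0.8, -14.8, 12.9, 0, 4.3, -18.6, 13.5, 0, 4.3, -18.6, 13.5, 0, 4.3, -18.6, 13.5, 0, 4.3, -18.6, 13.5, 0, -15.9, -5.7, -7, 0, -15.9, -5.7, -7, 0, -15.9, -5.7, -7, 0, -15.9, -5.7, -7, 0, -15.9, -5.7, -7, 0, 0, 0, 0, 0]
}}

```text
time_s: 27.35
eef_pos: [0.5845, 0.1527, 0.1977]
eef_rot: [-0.08, 0.744, 0.095, 0.656]
wrist_force: [0.7, 0.0, -2.5]
opening: 0.144
```

>>> {"fn": "arm_command", "kwargs": {
  "plan": [-17.4, -1, -2.4, 0, -17.4, -1, -2.4, 0, -17.4, -1, -2.4, 0, -17.4, -1, -2.4, 0, -12, -1, -2.4, 0, 0, 0, 0, 0]
}}

```text
time_s: 27.95
eef_pos: [0.5647, 0.1507, 0.1204]
eef_rot: [-0.08, 0.743, 0.096, 0.658]
wrist_force: [-0.3, -0.2, -1.2]
opening: 0.144
```

```bash
python3 - <<'E'
from plan import *
o,M=st(); St=np.load("St.npy"); print((M@St).round(3).tolist()); g=o["eef_pos"]+M@gt; print("grip",g, "underside z", (g+M@St@np.array([-.04,0,-.09]))[2])
print((M.T@np.array([0,0,-10])).round(1))
E
```

```text
27.95 q [-0.245, 0.563, 2.471, 2.639, 1.353, -1.526] p [0.5647, 0.1507, 0.1204]
M cols(x,y,z) [[0.117, 0.037, 0.992], [0.247, -0.969, 0.007], [0.962, 0.244, -0.122]] F [-0.3 -0.2 -1.2]
[[-0.247, -0.969, 0.004], [0.969, -0.247, 0.001], [-0.0, 0.004, 1.0]]
grip [0.53806287 0.14388344 0.11427024] underside z 0.024282429369678143
[-9.9 -0.1  1.2]
```

>>> {"fn": "arm_command", "kwargs": {
  "plan": [-8, 0, 1, 0, -7, 0, 0.9, 0, -4, 0, 0.5, 0, -2, 0, 0.2, 0, -2, 0, 0.2, 0, 0, 0, 0, 0]
}}

```text
time_s: 28.55
eef_pos: [0.5648, 0.1509, 0.099]
eef_rot: [-0.079, 0.742, 0.097, 0.659]
wrist_force: [-0.2, -0.2, -2.5]
opening: 0.143
```

Still carrying about 2.5 N, so it's lowered a few mm more until contact.

>>> {"fn": "arm_command", "kwargs": {
  "plan": [-1.5, 0, 0, 0, -1, 0, 0, 0, 0, 0, 0, 0]
}}

```text
time_s: 28.85
eef_pos: [0.5643, 0.1509, 0.0962]
eef_rot: [-0.079, 0.742, 0.097, 0.659]
wrist_force: [-0.5, -0.1, -1.0]
opening: 0.142
```

>>> {"fn": "arm_command", "kwargs": {
  "plan": [-1, 0, 0, 0, 0, 0, 0, 0]
}}

```text
time_s: 29.05
eef_pos: [0.5642, 0.1508, 0.0952]
eef_rot: [-0.079, 0.742, 0.097, 0.659]
wrist_force: [0.2, -0.4, -1.6]
opening: 0.141
```

>>> {"fn": "arm_command", "kwargs": {
  "plan": [0, 0, 0, 0, 0, 0, 0, 0, 0, 0, 0, 0, 0, 0, 0, 0, 0, 0, 0, 0, 5, 0, 0, 0, 15, 0, 0.5, 0, 20, 1, 3, 0, 20, 1, 3, 0, 20, 1, 3, 0, 20, 1, 3, 0, 20, 7, 10, 0, 20, 7, 10, 0, 20, 7, 10, 0, 0, 0, 0, 0],
  "grip": 1
}}

```text
time_s: 30.55
eef_pos: [0.6314, 0.1427, 0.2541]
eef_rot: [-0.078, 0.739, 0.097, 0.662]
wrist_force: [0.3, 0.0, 0.1]
opening: 0.998
```

```bash
python3 - <<'E'
from plan import *
o,M=st(); print(o["opening"])
c=cam("side");t=cam("top"); a=cv2.resize(c["color"][100:320,180:340,::-1],(436,600)); b=cv2.resize(t["color"][110:270,170:440,::-1],(360,213))
cv2.imwrite("pics/s8.png",np.hstack([a,cv2.copyMakeBorder(b,0,387,0,0,cv2.BORDER_CONSTANT)]))
E
```

```text
30.55 q [-0.214, 0.054, 2.422, 2.528, 0.879, -1.218] p [0.6314, 0.1427, 0.2541]
M cols(x,y,z) [[0.106, 0.04, 0.994], [0.247, -0.969, 0.013], [0.963, 0.244, -0.112]] F [0.3 0.  0.1]
0.9981700048146868
```

View pics/s8.png

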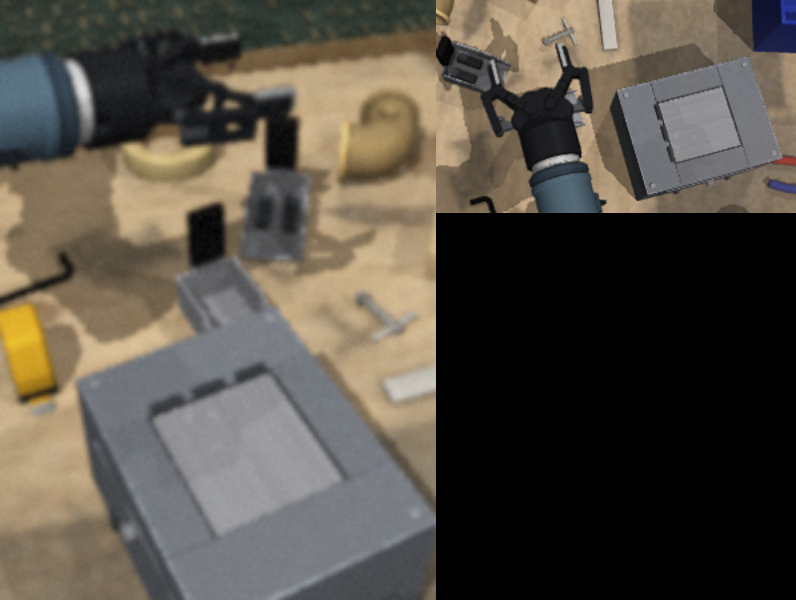

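The nut scoop stands upright and empty at about (220,290). The flap is shut at about (245,450), the bar scoop is where it was with its bars in it, and the open gripper is well clear.

```bash
python3 -c "
from h import *
print(ctrl.hand_in())"
```

```text
the job is handed in; nothing more can be done
None
```

I tipped both nuts into the scrap box with the scoop, and handed the job in at about 30.6 s of the 58 s allowed. No verdict was reported.

**How it was done**
- Moves could only turn the tool about its own axis, so with the tool pointing down the scoop could not be tipped.
- I first turned the nut scoop on the bench to line up with the box and let go of it. I then pushed the arm against its reach limit until the tool lay nearly level, and gripped the scoop again from the side.
- The lip pressed the flap open to about 37 mm below the box top, and I tipped the scoop to about 61°. I drew it out, set it upright on the bench and released it.

**Last checks**
- **Scoop:** it stands upright, empty and released, with the gripper clear of it and wrist force near 0.
- **Box:** the flap is shut flush. No nut shows on the box top or on the bench in view. The nuts can't be seen inside the box, so that they are in it follows from the empty scoop.
- **Bar scoop:** it is where it was, with its bars still in it.

**Doubts**
- While I tilted the tool, the elbow joint rested on its lower range limit. It read 0.299 rad against the stated 0.30, so it may count as just past the limit.
- In the pictures, the open fingertips stood roughly 30 mm short of where the tool position put them. Both grasps held anyway.

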